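Pack the furnace-end kit

ROBOT

A 6-joint arm with a two-finger parallel gripper is mounted at the origin on a cart in front of the work surface, level with it; the furniture and walls round the work are solid. World frame = base frame: x ahead of the robot, y to its left, z up, the work surface at z = 0. Lengths are in mm, angles in rad, forces in N, time in s.
With the tool pointing down it reaches from about 300 to 775 mm from the base axis. Payload 14.6 kg.
Tool frame: the origin (TCP) lies midway between the tips of the shut fingers; the grasp point (between the pads) lies 19 mm behind it (manip.tcp_to_grasp is the distance from the TCP to the grasp point, in mm); z points along the fingers, x is the direction in which the jaws open and shut, and the axes are right-handed (so a half turn about z gives the same grasp; the last joint's range is limited). The gripper opens to 94 mm and grips with 3 to 60 N. Pads are 16 mm wide; open, the fingers measure 119 mm over their backs; the gripper's body (75 mm by 177 mm) begins 78 mm behind the grasp point.
Start: joints at [1.19, 0.3, 1.521, -0, 1.321, -0.067], TCP at [169.769, 523.133, 205.446] pointing down, gripper open.
Joint ranges: [-3.03, 3.03], [-0.79, 2.21], [0.23, 2.52], [-1.04, 4.18], [0, 3.07], [-2.55, 2.55]. Speed limits (rad/s): [2.22, 2.22, 2.57, 3.14, 3.14, 3.14].

INTERFACE

Orientations are given as [roll, pitch, yaw] about the fixed x, y, z axes, in that order (R = Rz(yaw) Ry(pitch) Rx(roll)).
In Python, from cell import manip gives the robot as it stands.
- The arm moves only by the tool arm_command, never from a script. Its argument "steps" is a list of rows, each a list of 3 entries, a list of its own where there are three numbers: the opening, from 0 (shut) to 1 (fully open), then the shift along the tool's x, y, z in cm, then the turn about the tool's z in rad. A call has 1 to 5 rows; each row shifts and turns the commanded pose from where the row before left it, along the tool's axes as they then stand; what a row does not reach is not made up. A row lasts 1/12 s, in which the tool goes at most 41.7 mm and 7.16 degrees, less where a joint would pass 70% of its speed; a pose out of reach is approached as far as the arm can. A call with a gripper value outside its range is refused whole. The fingers move at their own pace and stop on an object; "force" is the grip in N (left out, the last holds). Time passes only in rows, so rows that do not move let the fingers close. It gives the time, the measured TCP pose, the force and the opening at its end, in the units of the state.
- manip.read_state(): the state, without advancing time (a new reading comes with each control period).
- manip.camera(name): name is "scene" or "top" or "wrist"; returns (picture, depth): 480x640x3 uint8, red, green, blue; 480x640 float32, mm along the optical axis (not along the pixel's ray), 0 where there is no reading.
- manip.calibration(name): a dict with "fx", "fy", "cx", "cy" (pixels), "distortion" ([k1, k2, p1, p2, k3] as OpenCV has them; the pictures are not rectified), "R" (3x3) and "t" (3): a world point X has camera coordinates R X + t; the wrist camera has in their place "tool_from_camera" (4x4, takes a point from camera to tool coordinates, whose origin is the TCP and whose axes are the tool frame's). Camera axes: x right, y down, z forward; pixel columns grow to the right and rows downward; lengths in mm; the calibration is good to about 2 mm. A picture is of the moment at which its call begins: read the wrist's pose just before it. calibration takes no time and is no camera call.
- manip.sign_off(): hands the job in, once; it reports no verdict.
The state is a dict: "clock": time; "joints": joint angles; "qd": joint speeds; "effort": joint torques, N m; "eef_pos": TCP position; "eef_rot": TCP orientation; "wrist_force": force on the tool from outside, world axes, zero at the start; "moment": the same for the moment, N m; "finger_gap": finger opening in mm.
Only numpy, scipy, OpenCV 4.12 (cv2) and the standard library are available. Lean on these libraries where they do the work, as an engineer would, in place of code of your own. Each camera call takes 0.05 s, during which the arm holds its last target.

TASK

Pack the kit for closing the tube furnace into the grey carrying tray: lay the steel blank flange in the blue dish, the vacuum clamp in the yellow dish, the ceramic tube plug in the green dish and the grease jar in the red dish, each wholly inside its dish and standing or lying flat the same way up as it was found. The black lens cap and the larger flat round metal tin do not belong to the kit: leave them where they are.

Things in the scene. Friction and masses are not known exactly. Their poses are not given: they have to be found in the camera images.
- blank_flange: plain bare stainless steel disc, pale grey (nearly white in bright light), 40 mm in diameter, 8 mm thick, lying flat; loose. Origin at the centre of its underside, z up. Smaller than the tin and much thinner
- kf_clamp: bare metal vacuum clamp: a ring with a wing-nut block at one side, lying flat, 54 (x) x 71 (y) x 16 mm high; loose. Origin on its underside near the middle: ring centre at y = +9 mm, body from y = -35 to +36 mm, wing-nut block at the -y end; z up. Take it across x, where the ring is 54 mm wide (y = 0 to +18 mm)
- tube_plug: cream ceramic cylinder, 41 mm in diameter, 45 mm high, with a small dark wire loop on top to 59 mm, standing on end; loose. Origin at the centre of its underside, z up
- grease_jar: small round jar, white body and black screw lid (fixed), 50 mm in diameter, 39 mm high, standing; loose. Origin at the centre of its underside, z up. It behaves as a block 48 mm square in plan with sides along its own x and y, so take it across x or y
- lens_cap: black flat round lens cap, 40 mm in diameter, 10 mm thick, loose; not part of the kit. Looks from above like the jar's lid, but is smaller and low. Origin at the centre of its underside
- gasket_tin: flat round pale grey metal tin (nearly white in bright light), 62 mm in diameter, 22 mm high, loose; not part of the kit. Looks from above like the flange, but is larger. Origin at the centre of its underside
- blue_dish: blue open dish, one of four alike but for colour, side by side in a low grey tray (224 x 272 x 20 mm round them all, axes parallel); fixed. Outside 104 (x) x 128 (y) mm, 19 mm high, walls 3 mm, floor 3 mm. Origin at the centre of its underside (inner floor 3 mm, rim 19 mm above the origin); z up, x and y along its sides
- yellow_dish: yellow open dish, one of four alike but for colour, side by side in a low grey tray (224 x 272 x 20 mm round them all, axes parallel); fixed. Outside 104 (x) x 128 (y) mm, 19 mm high, walls 3 mm, floor 3 mm. Origin at the centre of its underside (inner floor 3 mm, rim 19 mm above the origin); z up, x and y along its sides
- green_dish: green open dish, one of four alike but for colour, side by side in a low grey tray (224 x 272 x 20 mm round them all, axes parallel); fixed. Outside 104 (x) x 128 (y) mm, 19 mm high, walls 3 mm, floor 3 mm. Origin at the centre of its underside (inner floor 3 mm, rim 19 mm above the origin); z up, x and y along its sides
- red_dish: red open dish, one of four alike but for colour, side by side in a low grey tray (224 x 272 x 20 mm round them all, axes parallel); fixed. Outside 104 (x) x 128 (y) mm, 19 mm high, walls 3 mm, floor 3 mm. Origin at the centre of its underside (inner floor 3 mm, rim 19 mm above the origin); z up, x and y along its sides
There are look-alikes about, which are no part of the job. What is shaped like the blank_flange but brown or purple is not meant.

How it is judged (in metres and radians):
At the end, for the whole second after the job is handed in: Flange in the blue, clamp in the yellow, plug in the green, jar in the red dish: each origin within 40 mm (dish x) and 52 mm (dish y) of the dish centre, under 9 mm above its underside, tilted under 0.15 rad, at rest. Lens cap and tin within 30 mm of where they stood (x of blank_flange in the frame of blue_dish between -0.04 and 0.04 m and y of blank_flange in the frame of blue_dish between -0.052 and 0.052 m and z of blank_flange in the frame of blue_dish below 0.009 m and angle between each of blank_flange, kf_clamp, tube_plug, grease_jar's own z axis and vertical below 0.15 rad and linear speed of each of blank_flange, kf_clamp, tube_plug, grease_jar below 0.02 m/s and x of kf_clamp in the frame of yellow_dish between -0.04 and 0.04 m and y of kf_clamp in the frame of yellow_dish between -0.052 and 0.052 m and z of kf_clamp in the frame of yellow_dish below 0.009 m and x of tube_plug in the frame of green_dish between -0.04 and 0.04 m and y of tube_plug in the frame of green_dish between -0.052 and 0.052 m and z of tube_plug in the frame of green_dish below 0.009 m and x of grease_jar in the frame of red_dish between -0.04 and 0.04 m and y of grease_jar in the frame of red_dish between -0.052 and 0.052 m and z of grease_jar in the frame of red_dish below 0.009 m and distance of each of lens_cap, gasket_tin from where it was at the start of the episode below 0.03 m); the robot touches nothing.
It fails at once if the lens cap was displaced by more than 30 mm (distance of lens_cap from where it was at the start of the episode above 0.03 m).
It fails at once if the metal tin was displaced by more than 30 mm (distance of gasket_tin from where it was at the start of the episode above 0.03 m).
It also fails if it takes over 99 s, if anything falls off the work surface, if the arm or the gripper's body presses on something with over 40 N, if the wrist force passes 120 N, or if a joint passes its speed limit or range.

## Working session

There is one attempt and no reset: what is moved stays moved. The work goes in short steps, Python scripts to look and compute and a tool call to move; the robot and the scene stay as the last step left them, time stands still between calls to the robot, and variables do not carry over. Pictures are saved under pics/ and viewed, and the job is handed in when it is done.

Besides the shell and the picture viewer there is one more tool, called after "Call:" as name(argument=value, ...), one argument or row to a line, values as JSON. arm_command: Moves the arm, as the interface text tells. Its arguments: {"type":"object","properties":{"steps":{"type":"array","items":{"type":"array"}},"force":{"type":"number"}},"required":["steps"]}

```bash
mkdir -p pics; ls; cat > h.py <<'E'
import numpy as np, cv2
from cell import manip
E
python3 - <<'E'
from h import *
s=manip.read_state();print(s)
for n in("top","scene","wrist"):
    c=manip.calibration(n);print(n,c)
    p,d=manip.camera(n);cv2.imwrite(f"pics/{n}0.png",p[:,:,::-1]);np.savez(f"{n}0.npz",p=p,d=d)
E
```

```text
pics
{'clock': 0.0, 'joints': array([ 1.19036698e+00,  3.00481110e-01,  1.52160321e+00,  1.41930674e-05,
        1.32070990e+00, -6.66040547e-02]), 'qd': array([ 0.00047411,  0.00183036, -0.00089337,  0.00042549,  0.00158509,
       -0.00118239]), 'effort': array([-6.79278546e-04, -5.31802046e+01, -3.52741206e+01,  7.08357012e-02,
        2.42969021e-02, -9.86493046e-05]), 'eef_pos': array([169.68364122, 522.88140328, 204.87148397]), 'eef_rot': array([-3.14149897e+00,  1.19798967e-03,  1.25696757e+00]), 'wrist_force': array([-0.40598759,  0.46588121, -0.53336368]), 'moment': array([ 0.01861847, -0.00424251, -0.01195083]), 'finger_gap': 93.96930806570826}
top {'fx': 496.5246635912689, 'fy': 496.5246635912689, 'cx': 311.21677758838547, 'cy': 235.96570644064266, 'distortion': array([-0.03778732,  0.        ,  0.        ,  0.        ,  0.        ]), 'R': array([[ 1.62178312e-02, -9.99868260e-01,  6.67369763e-04],
       [-9.83507793e-01, -1.60727076e-02, -1.80150188e-01],
       [ 1.80137181e-01,  2.26528198e-03, -9.83638889e-01]]), 't': array([ -29.00825145,  549.03324544, 1178.07516688
[... 268 characters left out ...]
59675, -0.44835568, -0.8528594 ],
       [ 0.46852946,  0.71289674, -0.52178385]]), 't': array([-474.51525957,  175.08240481,  718.47457195])}
wrist {'fx': 414.8354723256247, 'fy': 414.8354723256247, 'cx': 315.3053647916635, 'cy': 238.39716282066752, 'distortion': array([-0.09950924,  0.        ,  0.        ,  0.        ,  0.        ]), 'tool_from_camera': array([[ 9.99999743e-01,  7.06210873e-04,  1.26451070e-04,
        -8.49830790e-01],
       [-7.14477359e-04,  9.64268942e-01,  2.64924322e-01,
        -7.84259476e+01],
       [ 6.51595968e-05, -2.64924344e-01,  9.64269199e-01,
        -1.79768264e+02],
       [ 0.00000000e+00,  0.00000000e+00,  0.00000000e+00,
         1.00000000e+00]])}
```

View pics/top0.png

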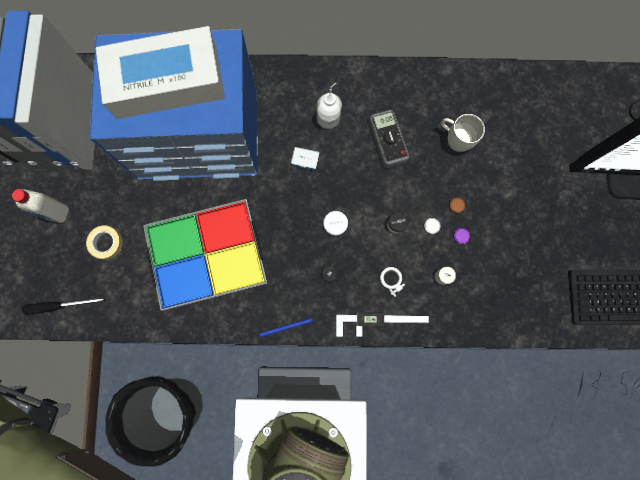

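View pics/scene0.png

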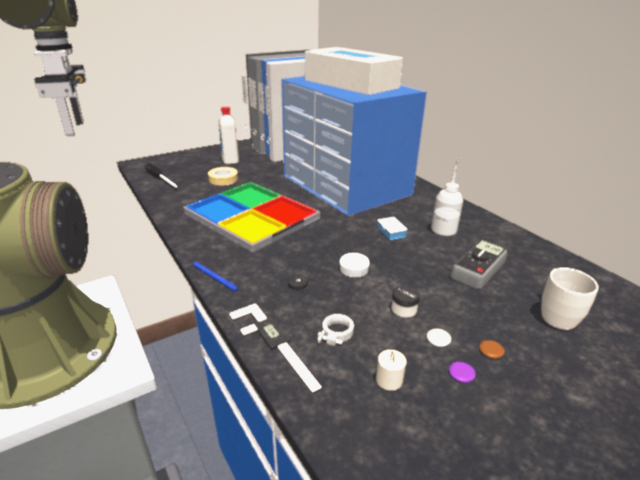

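View pics/wrist0.png

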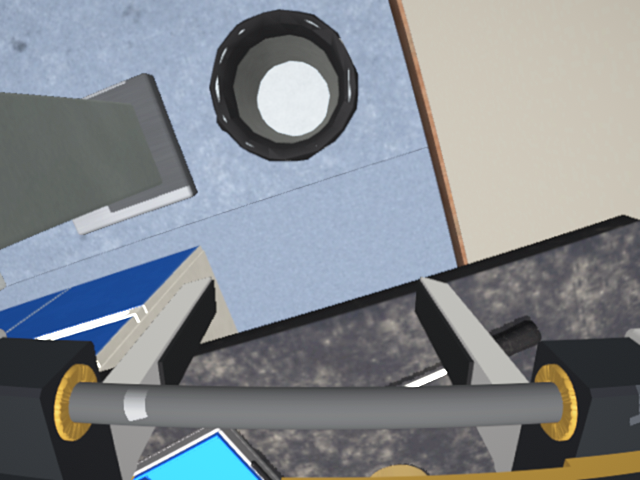

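The top view shows these objects, with pixel positions:
- **Flange candidates:** white disc (432,226), the larger tin (336,222), and the brown (457,205) and purple (462,236) discs. The small white disc at (432,226) is the flange.
- **Jar candidates:** (396,223) stands tall with a white body, while the low black cap is at (328,274). I choose (396,223).
- **Plug:** (447,275), with a wire on top. The mug and bottle are not it.
- **Clamp:** (391,282).
- **Dishes:** green (173,240), red (225,227), blue (182,280), yellow (234,267).

I'll check these in a close crop and measure them.

```bash
cat >> h.py <<'E'
def ray(n,uv,z,c=None):
    c=c or manip.calibration(n);K=np.array([[c['fx'],0,c['cx']],[0,c['fy'],c['cy']],[0,0,1]])
    if n=='wrist':
        s=manip.read_state();from scipy.spatial.transform import Rotation as Ro
        Rt=Ro.from_euler('xyz',s['eef_rot']).as_matrix();T=c['tool_from_camera']
        Rwc=Rt@T[:3,:3];o=Rt@T[:3,3]+s['eef_pos']
    else: Rwc=c['R'].T;o=-Rwc@c['t']
    q=cv2.undistortPoints(np.array(uv,float).reshape(-1,1,2),K,c['distortion']).reshape(-1,2)
    r=np.c_[q,np.ones(len(q))]@Rwc.T
    return o+r*((z-o[2])/r[:,2])[:,None]
def cloud(n,d):
    h,w=d.shape;u,v=np.meshgrid(np.arange(w),np.arange(h));c=manip.calibration(n)
    K=np.array([[c['fx'],0,c['cx']],[0,c['fy'],c['cy']],[0,0,1]])
    q=cv2.undistortPoints(np.stack([u,v],-1).reshape(-1,1,2).astype(float),K,c['distortion']).reshape(-1,2)
    P=np.c_[q,np.ones(len(q))]*d.reshape(-1,1)
    return ((P-c['t'])@c['R']).reshape(h,w,3)
E
python3 - <<'E'
from h import *
f=np.load("top0.npz");p,d=f['p'],f['d']
cv2.imwrite("pics/crop0.png",cv2.resize(p[180:300,300:480,::-1],None,fx=4.4,fy=4.4,interpolation=cv2.INTER_CUBIC))
W=cloud('top',d);print("table z",np.median(W[300:312,300:400,2]))
hsv=cv2.cvtColor(p,cv2.COLOR_RGB2HSV)
S,V=hsv[...,1],hsv[...,2]
for nm,(u,v),top in [('tin',(336,222),22),('flange',(432,226),8),('clamp',(391,283),16),('plug',(447,275),45)]:
    m=((V>130)&(S<80)).astype(np.uint8)
    k,l,st,_=cv2.connectedComponentsWithStats(m)
    sub=l[v-14:v+15,u-14:u+15];ids=np.bincount(sub[sub>0]);i=ids.argmax()
    c=max(cv2.findContours((l==i).astype(np.uint8),0,1)[0],key=cv2.contourArea)
    (cx,cy),r=cv2.minEnclosingCircle(c);P=ray('top',c.reshape(-1,2),top);ctr,rr=cv2.minEnclosingCircle(P[:,None,:2].astype(np.float32))
    print(nm,st[i],(cx,cy),r,'world',ctr,rr,cv2.minAreaRect(P[:,None,:2].astype(np.float32)))
# dish
for nm,lo,hi in[('green',50,75),('blue',100,120),('red',0,6),('yellow',22,34)]:
    m=((hsv[...,0]>=lo)&(hsv[...,0]<=hi)&(S>150)&(V>90)).astype(np.uint8);m[:195]=0;m[315:]=0;m[:,:140]=0;m[:,270:]=0
    m=cv2.morphologyEx(m,cv2.MORPH_OPEN,np.ones((3,3),np.uint8))
    c=max(cv2.findContours(m,0,1)[0],key=cv2.contourArea)
    for z in(3,19):
        P=ray('top',c.reshape(-1,2),z)[:,None,:2].astype(np.float32);print(nm,z,cv2.minAreaRect(P))
# heights for jar, cap
for nm,(u,v) in[('jar',(396,223)),('cap',(328,274)),('clamp',(391,283)),('plug',(447,275)),('tin',(336,222)),('flange',(432,226))]:
    s=W[v-16:v+17,u-16:u+17].reshape(-1,3);
    m=s[:,2]>max(4,0.6*s[:,2].max()) if nm!='plug' else (s[:,2]>35)&(s[:,2]<50)
    print(nm,s[:,2].max(),(s[m,:2].min(0)+s[m,:2].max(0))/2,np.ptp(s[m,:2],axis=0),s[m].mean(0))
E
```

```text
table z -0.24651359996147384
tin [324 211  24  24 471] (335.3636474609375, 222.4545440673828) 12.239103317260742 world (590.7327270507812, -80.8980484008789) 31.42763328552246 ((590.4878540039062, -81.22755432128906), (59.85795211791992, 58.58321762084961), 0.6614068150520325)
flange [424 218  17  16 201] (432.01513671875, 225.257568359375) 8.019405364990234 world (589.822998046875, -330.42559814453125) 20.77586555480957 ((590.2803955078125, -329.89129638671875), (39.78245162963867, 39.61310577392578), 44.28285217285156)
clamp [380 267  25  30 279] (391.0, 281.5) 15.041708946228027 world (443.1812744140625, -221.5707550048828) 37.439979553222656 ((447.6365051269531, -224.80572509765625), (66.52940368652344, 55.64861297607422), 44.95674514770508)
plug [439 267  17  17 231] (446.8333435058594, 274.8333435058594) 8.7210693359375 world (459.180419921875, -354.9958801269531) 21.2949275970459 ((458.3921813964844, -355.06060791015625), (39.40442657470703, 39.97323226928711), 0.8192388415336609)
green 3 ((548.830322265625, 344.2454528808594), (83.85226440429688, 101.74081420898438), 15.89504
[... 725 characters left out ...]
.10578441619873, 39.52037048339844), 15.216097831726074)
jar 1257.7283500905987 [328.23378646 -22.84865151] [0. 0.] [ 328.23378646  -22.84865151 1257.72835009]
cap 1257.7283500905987 [328.23378646 -22.84865151] [0. 0.] [ 328.23378646  -22.84865151 1257.72835009]
clamp 1257.7283500905987 [328.23378646 -22.84865151] [0. 0.] [ 328.23378646  -22.84865151 1257.72835009]
plug 1257.7283500905987 [ 460.81875984 -353.3606182 ] [39.80745283 41.03989602] [ 459.83707499 -352.94679388   44.57897566]
tin 1257.7283500905987 [328.23378646 -22.84865151] [0. 0.] [ 328.23378646  -22.84865151 1257.72835009]
flange 1257.7283500905987 [328.23378646 -22.84865151] [0. 0.] [ 328.23378646  -22.84865151 1257.72835009]
```

View pics/crop0.png

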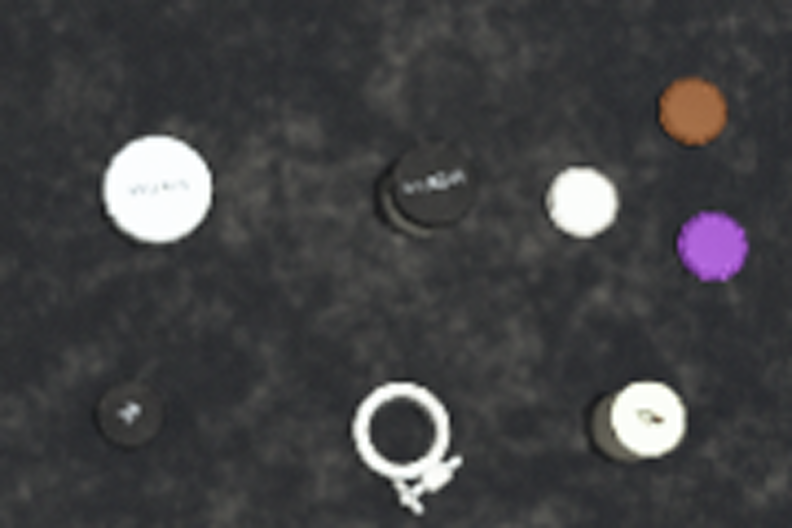

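```bash
cat >> h.py <<'E'
def plan(x,y,z,yaw,rows=None,cur=None):
    """print rows (cm, rad) in tool axes that go from the current pose to the target"""
    s=manip.read_state();p=s['eef_pos'] if cur is None else np.array(cur[:3]);y0=s['eef_rot'][2] if cur is None else cur[3]
    D=np.array([x,y,z])-p;dy=(yaw-y0+np.pi)%(2*np.pi)-np.pi
    n=rows or int(max(np.ceil(np.linalg.norm(D)/38),np.ceil(abs(dy)/.115),1))
    print('n',n,'D',D.round(1),'dyaw',round(dy,3))
    for i in range(n):
        a=y0+dy*i/n;e=D/n/10
        print([round(float(np.cos(a)*e[0]+np.sin(a)*e[1]),2),round(float(np.sin(a)*e[0]-np.cos(a)*e[1]),2),round(float(-e[2]),2)],round(-dy/n,3))
E
python3 - <<'E'
from h import *
f=np.load("top0.npz");p,d=f['p'],f['d']
W=cloud('top',d);W[d==0]=0
for nm,(u,v),r in[('jar',(396,223),16),('cap',(328,274),12),('clamp',(391,283),16),('tin',(336,222),15),('flange',(432,226),12)]:
    s=W[v-r:v+r+1,u-r:u+r+1].reshape(-1,3);
    m=s[:,2]>max(4,0.7*s[:,2].max())
    print(nm,s[:,2].max(),(s[m,:2].min(0)+s[m,:2].max(0))/2,np.ptp(s[m,:2],axis=0),s[m].mean(0))
plan(480,0,200,0.0);plan(470,-270,200,0.0,cur=(480,0,200,0))
E
```

```text
jar 46.90229243184103 [ 593.03462989 -238.97341193] [47.25871077 48.68734727] [ 593.22459948 -238.35448664   39.24739826]
cap 17.42684232779395 [462.13952249 -68.79446927] [35.51037773 35.14944551] [463.40228526 -65.52872243  13.92960796]
clamp 23.06790932168239 [ 446.87919464 -222.2996429 ] [65.15433257 52.24814158] [ 451.04554465 -222.8479331    18.11264343]
tin 29.502848163860406 [590.37234502 -81.24764865] [60.14829951 58.47415961] [591.08807368 -82.17035881  22.95787484]
flange 14.919286566623795 [ 590.07835411 -327.36944288] [31.45773124 31.34320282] [ 589.47449976 -327.24154221   11.88327497]
n 17 D [ 310.3 -523.    -5. ] dyaw -1.257
[-2.36, 2.69, 0.03] 0.074
[-2.16, 2.85, 0.03] 0.074
[-1.94, 3.0, 0.03] 0.074
[-1.71, 3.14, 0.03] 0.074
[-1.48, 3.26, 0.03] 0.074
[-1.23, 3.36, 0.03] 0.074
[-0.98, 3.44, 0.03] 0.074
[-0.72, 3.5, 0.03] 0.074
[-0.46, 3.55, 0.03] 0.074
[-0.2, 3.57, 0.03] 0.074
[0.06, 3.58, 0.03] 0.074
[0.33, 3.56, 0.03] 0.074
[0.59, 3.53, 0.03] 0.074
[0.85, 3.47, 0.03] 0.074
[1.1, 3.4, 0.03] 0.074
[1.35, 3.31, 0.03] 0.074
[1.59, 3.2, 0.03] 0.074
n 8 D [ -10 -270    0] dyaw 0.0
[-0.12, 3.38, -0.0] -0.0
[-0.12, 3.38, -0.0] -0.0
[-0.12, 3.38, -0.0] -0.0
[-0.12, 3.38, -0.0] -0.0
[-0.12, 3.38, -0.0] -0.0
[-0.12, 3.38, -0.0] -0.0
[-0.12, 3.38, -0.0] -0.0
[-0.12, 3.38, -0.0] -0.0
```

Call:
arm_command(
  steps=[
    [1,[-2.3,2.7,0],0.074],
    [1,[-2.1,2.9,0],0.074],
    [1,[-1.9,3.0,0],0.074],
    [1,[-1.7,3.1,0],0.074],
    [1,[-1.5,3.3,0],0.074],
  ],
)

```text
clock: 0.57
eef_pos: [262.4, 369.0, 205.3]
eef_rot: [3.142, 0.0, 0.884]
wrist_force: [1.3, 1.1, 0.4]
finger_gap: 93.7
```

Call:
arm_command(
  steps=[
    [1,[-1.2,3.4,0],0.074],
    [1,[-1.0,3.4,0],0.074],
    [1,[-0.7,3.5,0],0.074],
    [1,[-0.5,3.6,0],0.074],
    [1,[-0.2,3.6,0],0.074],
  ],
)

```text
clock: 0.98
eef_pos: [354.2, 214.4, 205.5]
eef_rot: [3.142, -0.0, 0.514]
wrist_force: [0.3, 0.2, -0.1]
finger_gap: 93.9
```

Call:
arm_command(
  steps=[
    [1,[0.1,3.6,0],0.074],
    [1,[0.3,3.6,0],0.074],
    [1,[0.6,3.5,0],0.074],
    [1,[0.9,3.5,0],0.074],
    [1,[1.1,3.4,0],0.074],
  ],
)

```text
clock: 1.4
eef_pos: [446.3, 60.1, 205.5]
eef_rot: [-3.142, -0.0, 0.143]
wrist_force: [-0.5, -0.2, 0.6]
finger_gap: 94.2
```

Call:
arm_command(
  steps=[
    [1,[1.4,3.3,0],0.074],
    [1,[1.6,3.2,0],0.074],
    [1,[-0.1,3.4,0],0],
    [1,[-0.1,3.4,0],0],
    [1,[-0.1,3.4,0],0],
  ],
)

```text
clock: 1.82
eef_pos: [479.3, -103.0, 205.1]
eef_rot: [-3.141, 0.001, -0.001]
wrist_force: [0.7, -0.1, -0.6]
finger_gap: 94.0
```

Call:
arm_command(
  steps=[
    [1,[-0.1,3.4,0],0],
    [1,[-0.1,3.4,0],0],
    [1,[-0.1,2.0,0],0],
    [1,[0,0,0],0],
    [1,[0,0,0],0],
  ],
)

```text
clock: 2.23
eef_pos: [476.2, -189.9, 205.0]
eef_rot: [-3.141, 0.001, -0.003]
wrist_force: [-0.3, -0.1, 0.1]
finger_gap: 93.8
```

```bash
cat > look.py <<'E'
import sys
from h import *
n,k=sys.argv[1:3]
s=manip.read_state();print(s['clock'],s['eef_pos'].round(1),s['eef_rot'].round(3),s['joints'].round(2),s['wrist_force'].round(1),s['finger_gap'].round(1))
p,d=manip.camera(n);cv2.imwrite(f"pics/{k}.png",p[:,:,::-1]);np.savez(f"{k}.npz",p=p,d=d,pos=s['eef_pos'],rot=s['eef_rot'])
E
python3 look.py wrist w1
```

```text
Traceback (most recent call last):
  File "look.py", line 4, in <module>
    s=manip.read_state();print(s['clock'],s['eef_pos'].round(1),s['eef_rot'].round(3),s['joints'].round(2),s['wrist_force'].round(1),s['finger_gap'].round(1))
                                                                                                                                     ^^^^^^^^^^^^^^^^^^^^^
AttributeError: 'float' object has no attribute 'round'
```

```bash
sed -i "s/s\['finger_gap'\].round(1)/round(s['finger_gap'],1)/" look.py
python3 look.py wrist w1
```

```text
2.2333 [ 476.2 -189.9  205. ] [-3.141e+00  1.000e-03 -3.000e-03] [-0.45  0.22  1.63  0.    1.3  -0.45] [-0.3 -0.1  0.1] 93.8
```

View pics/w1.png

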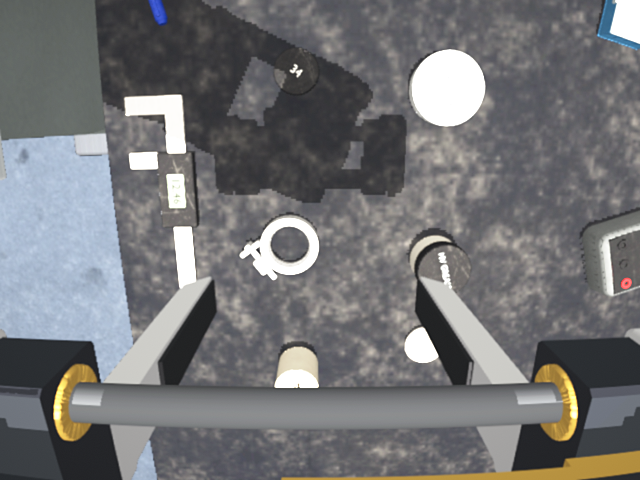

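```bash
python3 - <<'E'
from h import *
f=np.load("w1.npz");p=f['p'];hsv=cv2.cvtColor(p,cv2.COLOR_RGB2HSV);V=hsv[...,2]
m=(V>150).astype(np.uint8)
k,l,st,ce=cv2.connectedComponentsWithStats(m)
i=np.bincount(l[215:280,240:320][l[215:280,240:320]>0]).argmax();cm=(l==i).astype(np.uint8)
c=max(cv2.findContours(cm,0,1)[0],key=cv2.contourArea)
op=cv2.morphologyEx(cm,cv2.MORPH_OPEN,np.ones((3,3)))
# ring outer: hole contour
cs,h=cv2.findContours(cm,cv2.RETR_CCOMP,1)
hole=max([x for x,hh in zip(cs,h[0]) if hh[3]>=0],key=cv2.contourArea)
P=ray('wrist',hole.reshape(-1,2),14)
(cx,cy),r=cv2.minEnclosingCircle(P[:,None,:2].astype(np.float32));print('hole centre',cx,cy,r)
a=np.argwhere(cm>0)[:,::-1];Q=ray('wrist',a,14)[:,:2]
dist=np.hypot(*(Q-[cx,cy]).T);far=Q[dist>29];mv=far.mean(0)-[cx,cy];print('block dir',np.degrees(np.arctan2(*mv[::-1])),dist.max(), np.median(far,0)-[cx,cy])
out=dist[(dist<29)];print('outer',np.percentile(out,98))
# jar text
g=V.copy();sub=g[245:300,420:475];t=np.argwhere(sub>120);t=t[:,::-1]+[420,245]
T=ray('wrist',t,39)[:,:2]
o=[593,-239];T=T[np.hypot(*(T-o).T)<20]
w,v=np.linalg.eigh(np.cov(T.T));print('text',len(T),T.mean(0),w,v[:,1],np.degrees(np.arctan2(v[1,1],v[0,1])))
cv2.imwrite('pics/jar.png',cv2.resize(p[225:305,400:480,::-1],None,fx=6,fy=6,interpolation=cv2.INTER_CUBIC))
for nm,(u,v),z in[('tin',(447,88),22)]:
    i=l[v,u];c=max(cv2.findContours((l==i).astype(np.uint8),0,1)[0],key=cv2.contourArea);P=ray('wrist',c.reshape(-1,2),z);print(nm,cv2.minEnclosingCircle(P[:,None,:2].astype(np.float32)))
E
```

```text
hole centre 450.6129150390625 -220.2879180908203 18.53616714477539
block dir -151.7506233247966 49.07638163959496 [-30.18073695 -16.14500386]
outer 28.459682436121113
text 958 [ 589.92906046 -239.78149171] [ 86.3499716  105.29867796] [0.31136962 0.95028888] 71.85821037631302
tin ((589.2565307617188, -83.77238464355469), 36.084415435791016)
```

View pics/jar.png

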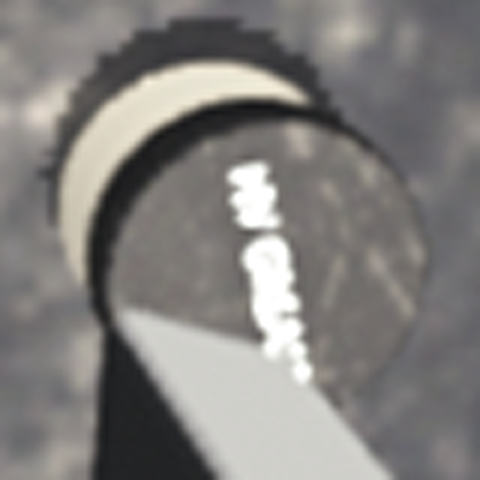

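```bash
python3 - <<'E'
from h import *
plan(450.6,-220.3,60,-1.078);plan(450.6,-220.3,3,-1.078,cur=(450.6,-220.3,60,-1.078))
E
```

```text
n 10 D [ -25.8  -31.2 -145.2] dyaw -1.076
[-0.26, 0.31, 1.45] 0.108
[-0.22, 0.34, 1.45] 0.108
[-0.18, 0.36, 1.45] 0.108
[-0.15, 0.38, 1.45] 0.108
[-0.1, 0.39, 1.45] 0.108
[-0.06, 0.4, 1.45] 0.108
[-0.02, 0.4, 1.45] 0.108
[0.03, 0.4, 1.45] 0.108
[0.07, 0.4, 1.45] 0.108
[0.11, 0.39, 1.45] 0.108
n 2 D [  0.   0. -57.] dyaw 0.0
[0.0, -0.0, 2.85] -0.0
[0.0, -0.0, 2.85] -0.0
```

Call:
arm_command(
  steps=[
    [1,[-0.26,0.31,1.45],0.108],
    [1,[-0.22,0.34,1.45],0.108],
    [1,[-0.18,0.36,1.45],0.108],
    [1,[-0.15,0.38,1.45],0.108],
    [1,[-0.1,0.39,1.45],0.108],
  ],
)

```text
clock: 2.7
eef_pos: [463.8, -203.7, 132.4]
eef_rot: [-3.141, -0.0, -0.545]
wrist_force: [-1.1, -0.4, -0.0]
finger_gap: 94.1
```

Call:
arm_command(
  steps=[
    [1,[-0.06,0.4,1.45],0.108],
    [1,[-0.02,0.4,1.45],0.108],
    [1,[0.03,0.4,1.45],0.108],
    [1,[0.07,0.4,1.45],0.108],
    [1,[0.11,0.39,1.45],0.108],
  ],
)

```text
clock: 3.12
eef_pos: [451.0, -219.3, 59.9]
eef_rot: [-3.141, -0.0, -1.085]
wrist_force: [-0.3, -0.8, 1.3]
finger_gap: 93.7
```

Call:
arm_command(
  steps=[
    [1,[0,0,0],0],
    [1,[0,0,0],0],
  ],
)

```text
clock: 3.28
eef_pos: [450.9, -219.5, 60.5]
eef_rot: [3.141, 0.001, -1.077]
wrist_force: [-0.8, -0.2, 1.5]
finger_gap: 94.0
```

```bash
python3 look.py wrist w2
```

```text
3.2833 [ 450.9 -219.5   60.5] [ 3.141e+00  1.000e-03 -1.077e+00] [-0.53  0.37  1.8   0.    0.97  0.55] [-0.8 -0.2  1.5] 94.0
```

View pics/w2.png

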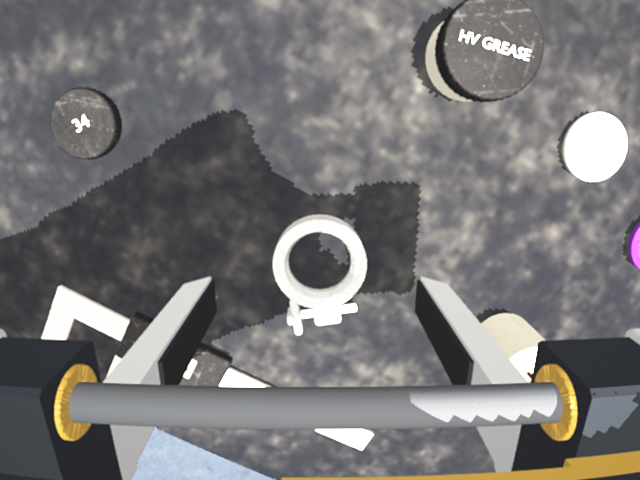

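```bash
python3 - <<'E'
from h import *
f=np.load("w2.npz");p=f['p'];hsv=cv2.cvtColor(p,cv2.COLOR_RGB2HSV);V=hsv[...,2]
m=(V>170).astype(np.uint8)
k,l,st,ce=cv2.connectedComponentsWithStats(m)
i=np.bincount(l[215:300,280:360][l[215:300,280:360]>0]).argmax();cm=(l==i).astype(np.uint8)
cs,h=cv2.findContours(cm,cv2.RETR_CCOMP,1)
hole=max([x for x,hh in zip(cs,h[0]) if hh[3]>=0],key=cv2.contourArea)
P=ray('wrist',hole.reshape(-1,2),15);(cx,cy),r=cv2.minEnclosingCircle(P[:,None,:2].astype(np.float32));print('hole',cx,cy,r)
sub=V[25:65,455:540]; t=np.argwhere(sub>200)[:,::-1]+[455,25];print(len(t),t.min(0),t.max(0))
T=ray('wrist',t,39)[:,:2];r=cv2.minAreaRect(T[:,None].astype(np.float32));print(r)
w,v=np.linalg.eigh(np.cov(T.T));print('text',T.mean(0),w,np.degrees(np.arctan2(v[1,1],v[0,1])))
# lid ellipse points by hand
L=ray('wrist',[(443,50),(542,48),(497,0),(492,100)],39);print(L.round(1))
i=l[147,595];c=max(cv2.findContours((l==i).astype(np.uint8),0,1)[0],key=cv2.contourArea);P=ray('wrist',c.reshape(-1,2),8);print('fl',cv2.minEnclosingCircle(P[:,None,:2].astype(np.float32)))
E
```

```text
hole 452.4366455078125 -221.43882751464844 18.54214096069336
723 [458  29] [531  61]
((590.8843383789062, -239.32449340820312), (5.881842136383057, 36.18787384033203), 15.799139022827148)
text [ 591.08375354 -239.94378505] [  2.56638655 111.59348364] 105.31169566442314
[[ 576.3 -219.1   39. ]
 [ 601.8 -259.9   39. ]
 [ 608.4 -229.5   39. ]
 [ 568.9 -251.6   39. ]]
fl ((587.2176513671875, -333.1069030761719), 26.402259826660156)
```

Call:
arm_command(
  steps=[
    [1,[0.15,0,2.5],0],
    [1,[0,0,2.2],0],
    [1,[0,0,1.0],0],
    [1,[0,0,0],0],
  ],
  force=25,
)

```text
clock: 3.67
eef_pos: [451.1, -221.1, 2.5]
eef_rot: [3.14, 0.002, -1.078]
wrist_force: [-0.1, 0.2, -0.1]
finger_gap: 94.0
```

Call:
arm_command(
  steps=[
    [0,[0,0,0],0],
    [0,[0,0,0],0],
    [0,[0,0,0],0],
    [0,[0,0,0],0],
    [0,[0,0,0],0],
  ],
)

```text
clock: 4.08
eef_pos: [451.8, -222.0, 4.1]
eef_rot: [-3.141, -0.001, -1.081]
wrist_force: [0.2, 0.0, -0.5]
finger_gap: 64.2
```

Call:
arm_command(
  steps=[
    [0,[0,0,0],0],
    [0,[0,0,0],0],
    [0,[0,0,-1.0],0],
    [0,[0,0,-2.0],0],
    [0,[0,0,-3.0],0],
  ],
)

```text
clock: 4.5
eef_pos: [450.3, -221.2, 62.9]
eef_rot: [3.139, 0.003, -1.081]
wrist_force: [1.0, 0.5, -0.7]
finger_gap: 52.6
```

```bash
python3 - <<'E'
from h import *
s=manip.read_state();print(s['eef_pos'],s['eef_rot'],s['finger_gap'])
plan(480.7,174.4,80,-1.30)
E
```

```text
[ 450.31109999 -221.23574622   62.93167827] [ 3.13942101  0.00349472 -1.08105255] 52.644320951027474
n 11 D [ 30.4 395.6  17.1] dyaw -0.219
[-3.04, -1.94, -0.16] 0.02
[-3.08, -1.87, -0.16] 0.02
[-3.12, -1.81, -0.16] 0.02
[-3.15, -1.75, -0.16] 0.02
[-3.19, -1.69, -0.16] 0.02
[-3.22, -1.62, -0.16] 0.02
[-3.25, -1.56, -0.16] 0.02
[-3.28, -1.49, -0.16] 0.02
[-3.31, -1.43, -0.16] 0.02
[-3.34, -1.36, -0.16] 0.02
[-3.37, -1.3, -0.16] 0.02
```

Call:
arm_command(
  steps=[
    [0,[-1.0,-0.6,-0.5],0.02],
    [0,[-3.0,-1.9,-0.5],0.02],
    [0,[-3.1,-1.8,-0.5],0.02],
    [0,[-3.1,-1.8,-0.2],0.02],
    [0,[-3.1,-1.7,0],0.02],
  ],
)

```text
clock: 4.92
eef_pos: [465.0, -66.8, 81.7]
eef_rot: [-3.14, -0.001, -1.183]
wrist_force: [0.2, -0.2, -0.6]
finger_gap: 52.7
```

```bash
python3 look.py wrist w3;  python3 - <<'E'
from h import *
plan(480.7,174.4,80,-1.30)
E
```

```text
4.9167 [465.  -66.8  81.7] [-3.140e+00 -1.000e-03 -1.183e+00] [-0.22  0.27  1.87  0.    1.    0.96] [ 0.2 -0.2 -0.6] 52.7
n 7 D [ 15.7 236.6  -1.4] dyaw -0.119
[-3.04, -1.49, 0.02] 0.017
[-3.07, -1.44, 0.02] 0.017
[-3.09, -1.39, 0.02] 0.017
[-3.11, -1.33, 0.02] 0.017
[-3.14, -1.28, 0.02] 0.017
[-3.16, -1.23, 0.02] 0.017
[-3.18, -1.17, 0.02] 0.017
```

View pics/w3.png

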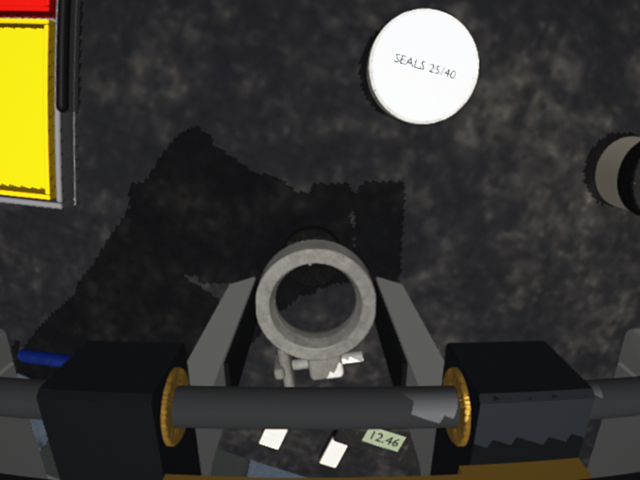

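The clamp is held squarely (ring at 316,297). Carrying on to the yellow dish.

Call:
arm_command(
  steps=[
    [0,[-3.0,-1.5,0],0.017],
    [0,[-3.1,-1.4,0],0.017],
    [0,[-3.1,-1.4,0],0.017],
    [0,[-3.1,-1.3,0],0.017],
    [0,[-3.1,-1.3,0],0.017],
  ],
)

```text
clock: 5.38
eef_pos: [475.7, 101.8, 81.2]
eef_rot: [-3.141, -0.0, -1.267]
wrist_force: [1.1, -0.3, -0.5]
finger_gap: 52.8
```

Call:
arm_command(
  steps=[
    [0,[-3.2,-1.2,0],0.017],
    [0,[-3.2,-1.2,0],0.017],
    [0,[0,0,0],0],
    [0,[0,0,0],0],
  ],
)

```text
clock: 5.72
eef_pos: [479.9, 169.5, 80.8]
eef_rot: [3.142, -0.0, -1.297]
wrist_force: [-0.0, -0.4, -0.7]
finger_gap: 53.0
```

```bash
python3 look.py wrist w4;  python3 - <<'E'
from h import *
plan(480.7,174.4,7,-1.30)
E
```

```text
5.7167 [479.9 169.5  80.8] [ 3.142 -0.    -1.297] [ 0.27  0.35  1.76 -0.    1.02  1.56] [-0.  -0.4 -0.7] 53.0
n 2 D [  0.7   6.  -73.7] dyaw -0.001
[-0.28, -0.12, 3.68] 0.001
[-0.28, -0.12, 3.68] 0.001
```

View pics/w4.png

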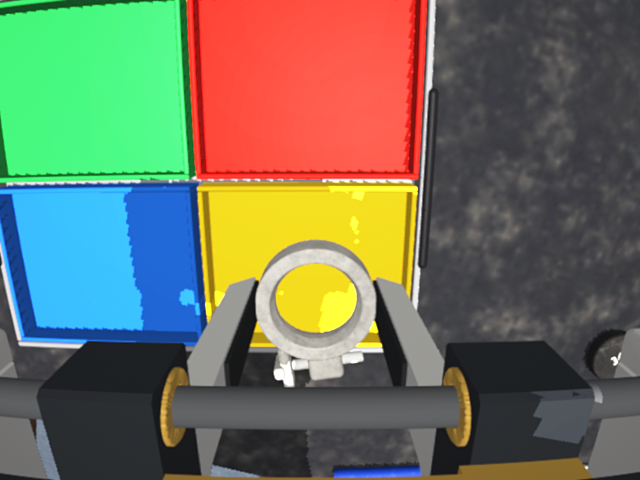

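```bash
python3 - <<'E'
from h import *
for n,q in dict(yellow=[(198,184),(418,184),(413,348)],red=[(191,182),(419,178)],blue=[(198,184),(3,186)]).items(): print(n,ray('wrist',q,19).round(1).tolist())
E
```

```text
yellow [[502.1, 246.2, 19.0], [536.9, 121.7, 19.0], [433.8, 88.4, 19.0]]
red [[502.2, 250.5, 19.0], [540.4, 122.3, 19.0]]
blue [[502.1, 246.2, 19.0], [468.9, 367.5, 19.0]]
```

Call:
arm_command(
  steps=[
    [0,[-0.2,0,2.5],0],
    [0,[0,0,2.5],0],
    [0,[0,0,1.5],0],
    [0,[0,0,0.8],0],
    [0,[0,0,0],0],
  ],
)

```text
clock: 6.18
eef_pos: [479.7, 169.0, 7.6]
eef_rot: [3.141, -0.0, -1.301]
wrist_force: [-0.3, -0.2, -0.8]
finger_gap: 52.7
```

Call:
arm_command(
  steps=[
    [0.7,[0,0,0],0],
    [0.7,[0,0,0],0],
    [0.7,[0,0,0],0],
    [0.7,[0,0,-1.0],0],
    [0.7,[0,0,-3.0],0],
  ],
)

```text
clock: 6.6
eef_pos: [477.8, 169.5, 45.5]
eef_rot: [3.136, -0.0, -1.3]
wrist_force: [-0.2, -0.3, 0.4]
finger_gap: 66.3
```

```bash
python3 look.py wrist w5;  python3 - <<'E'
from h import *
plan(480,0,100,-.5)
E
```

```text
6.6 [477.8 169.5  45.5] [ 3.136 -0.    -1.3  ] [ 0.27  0.41  1.79 -0.    0.95  1.57] [-0.2 -0.3  0.4] 66.3
n 7 D [  -1.2 -170.6   47. ] dyaw 0.8
[2.34, 0.67, -0.67] -0.114
[2.25, 0.93, -0.67] -0.114
[2.13, 1.18, -0.67] -0.114
[1.98, 1.42, -0.67] -0.114
[1.81, 1.63, -0.67] -0.114
[1.61, 1.83, -0.67] -0.114
[1.39, 2.0, -0.67] -0.114
```

View pics/w5.png

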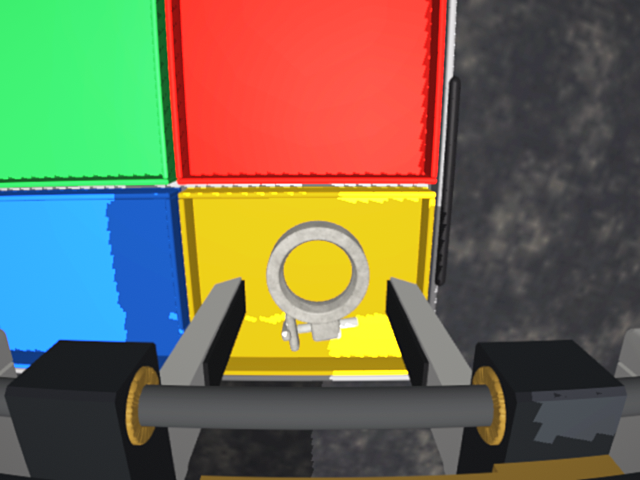

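Clamp lies flat in the yellow dish, ring at (318,270), body inside the rim. Jar next, with the same yaw, which matches its sides.

```bash
python3 - <<'E'
from h import *
plan(585,-160,100,-1.304,10);plan(590.5,-240,60,-1.304,3,cur=(585,-160,100,-1.304))
E
```

```text
n 10 D [ 103.8 -330.6   47. ] dyaw -0.004
[3.46, -0.12, -0.47] 0.0
[3.46, -0.12, -0.47] 0.0
[3.46, -0.12, -0.47] 0.0
[3.46, -0.12, -0.47] 0.0
[3.46, -0.12, -0.47] 0.0
[3.46, -0.12, -0.47] 0.0
[3.46, -0.12, -0.47] 0.0
[3.46, -0.13, -0.47] 0.0
[3.46, -0.13, -0.47] 0.0
[3.46, -0.13, -0.47] 0.0
n 3 D [  5.5 -80.  -40. ] dyaw 0.0
[2.62, 0.53, 1.33] -0.0
[2.62, 0.53, 1.33] -0.0
[2.62, 0.53, 1.33] -0.0
```

Call:
arm_command(
  steps=[
    [0.7,[1.0,0,-2.5],0],
    [0.75,[3.5,-0.1,-1.5],0],
    [0.75,[3.5,-0.1,-1.0],0],
    [0.75,[3.5,-0.1,0],0],
    [0.75,[3.5,-0.1,0],0],
  ],
)

```text
clock: 7.07
eef_pos: [524.4, 25.2, 99.3]
eef_rot: [-3.139, -0.001, -1.3]
wrist_force: [1.1, 1.1, -0.2]
finger_gap: 69.9
```

Call:
arm_command(
  steps=[
    [0.8,[3.5,-0.1,0],0],
    [0.8,[3.5,-0.1,0],0],
    [0.8,[3.5,-0.1,0],0],
    [0.8,[3.5,-0.1,0],0],
    [0.8,[3.5,-0.1,0],0],
  ],
)

```text
clock: 7.48
eef_pos: [575.6, -142.4, 98.5]
eef_rot: [-3.141, -0.001, -1.3]
wrist_force: [0.2, 0.3, 0.1]
finger_gap: 75.3
```

```bash
python3 look.py wrist w6;  python3 - <<'E'
from h import *
plan(590.5,-240,60,-1.304,3)
E
```

```text
7.4833 [ 575.6 -142.4   98.5] [-3.141e+00 -1.000e-03 -1.300e+00] [-0.3   0.5   1.51 -0.    1.14  1.  ] [0.2 0.3 0.1] 75.3
n 3 D [ 13.8 -92.5 -38.6] dyaw -0.001
[3.1, 0.37, 1.29] 0.0
[3.1, 0.37, 1.29] 0.0
[3.1, 0.37, 1.29] 0.0
```

View pics/w6.png

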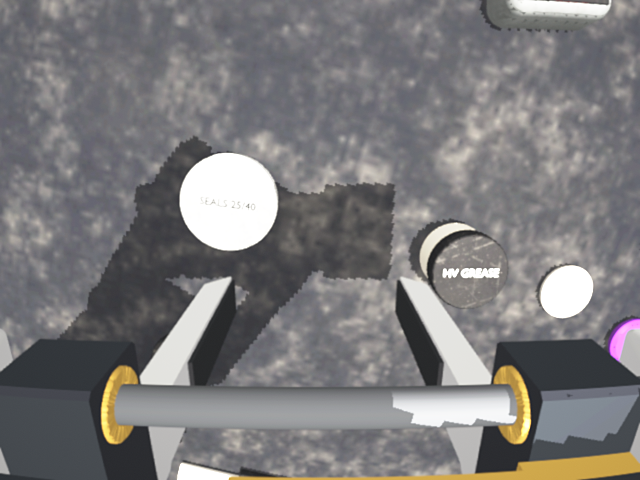

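```bash
python3 - <<'E'
from h import *
print(manip.read_state()['eef_pos'],ray('wrist',[(468,269)],39),ray('wrist',[(566,291)],8))
E
```

```text
[ 576.65800729 -147.49751838   98.58445373] [[ 592.25405996 -241.67807762   39.        ]] [[ 588.04922539 -335.13068452    8.        ]]
```

Call:
arm_command(
  steps=[
    [0.8,[3.1,0.35,0.9],0],
    [0.8,[3.1,0.35,0.9],0],
    [0.8,[3.1,0.35,0.4],0],
    [0.8,[0,0,0],0],
    [0.8,[0,0,0],0],
  ],
)

```text
clock: 7.95
eef_pos: [589.7, -234.0, 75.7]
eef_rot: [3.142, 0.0, -1.302]
wrist_force: [0.4, 0.8, -0.3]
finger_gap: 75.2
```

```bash
python3 look.py wrist w7
```

```text
7.95 [ 589.7 -234.    75.7] [ 3.142  0.    -1.302] [-0.44  0.61  1.39  0.    1.14  0.87] [ 0.4  0.8 -0.3] 75.2
```

View pics/w7.png

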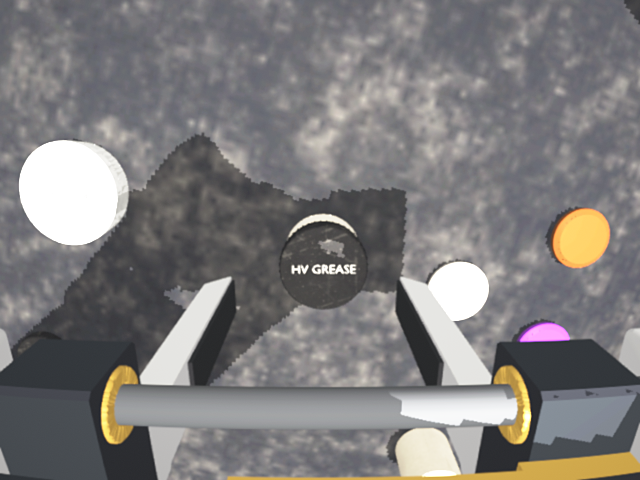

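```bash
python3 - <<'E'
from h import *
print(manip.read_state()['eef_pos'],ray('wrist',[(323,264)],39),ray('wrist',[(458,291)],8))
c=ray('wrist',[(323,264)],39)[0];plan(c[0],c[1],6,-1.304,3)
E
```

```text
[ 589.89084633 -232.92939054   75.93113602] [[ 592.3275824  -236.70947583   39.        ]] [[ 587.67688842 -330.00888903    8.        ]]
n 3 D [  2.4  -3.8 -69.9] dyaw -0.003
[0.14, -0.04, 2.33] 0.001
[0.14, -0.04, 2.33] 0.001
[0.14, -0.04, 2.33] 0.001
```

Call:
arm_command(
  steps=[
    [0.8,[0.5,0,2.0],0],
    [0.8,[0,0,2.5],0],
    [0.8,[0,0,2.0],0],
    [0.8,[0,0,0.5],0],
    [0.5,[0,0,0],0],
  ],
)

```text
clock: 8.42
eef_pos: [590.9, -236.4, 4.9]
eef_rot: [3.14, 0.001, -1.299]
wrist_force: [-0.3, -0.5, 1.0]
finger_gap: 71.6
```

Call:
arm_command(
  steps=[
    [0,[0,0,0],0],
    [0,[0,0,0],0],
    [0,[0,0,0],0],
    [0,[0,0,0],0],
    [0,[0,0,0],0],
  ],
)

```text
clock: 8.83
eef_pos: [591.9, -237.8, 6.7]
eef_rot: [-3.14, -0.001, -1.3]
wrist_force: [-1.3, 0.8, 6.2]
finger_gap: 47.3
```

Call:
arm_command(
  steps=[
    [0,[0,0,-1.0],0],
    [0,[0,0,-2.5],0],
    [0,[0,0,-3.0],0],
    [0,[0,0,-1.5],0],
    [0,[0,0,0],0],
  ],
)

```text
clock: 9.25
eef_pos: [592.9, -238.4, 90.2]
eef_rot: [-3.137, -0.004, -1.3]
wrist_force: [1.2, -0.2, -1.0]
finger_gap: 46.8
```

```bash
python3 - <<'E'
from h import *
print(manip.read_state()['eef_pos'])
plan(574,200,85,-1.30,13)
E
```

```text
[ 592.92706828 -238.40142069   90.16979178]
n 13 D [-18.9 438.4  -5.2] dyaw -0.0
[-3.29, -0.76, 0.04] 0.0
[-3.29, -0.76, 0.04] 0.0
[-3.29, -0.76, 0.04] 0.0
[-3.29, -0.76, 0.04] 0.0
[-3.29, -0.76, 0.04] 0.0
[-3.29, -0.76, 0.04] 0.0
[-3.29, -0.76, 0.04] 0.0
[-3.29, -0.76, 0.04] 0.0
[-3.29, -0.76, 0.04] 0.0
[-3.29, -0.76, 0.04] 0.0
[-3.29, -0.76, 0.04] 0.0
[-3.29, -0.76, 0.04] 0.0
[-3.29, -0.76, 0.04] 0.0
```

Call:
arm_command(
  steps=[
    [0,[-2.0,-0.5,0],0],
    [0,[-3.3,-0.8,0],0],
    [0,[-3.3,-0.8,0],0],
    [0,[-3.3,-0.8,0],0],
    [0,[-3.3,-0.8,0],0],
  ],
)

```text
clock: 9.67
eef_pos: [585.5, -79.8, 84.6]
eef_rot: [3.14, 0.001, -1.3]
wrist_force: [1.3, -0.2, -1.3]
finger_gap: 47.1
```

Call:
arm_command(
  steps=[
    [0,[-3.3,-0.8,0],0],
    [0,[-3.3,-0.8,0],0],
    [0,[-3.3,-0.8,0],0],
    [0,[-3.3,-0.8,0],0],
    [0,[-3.3,-0.7,0],0],
  ],
)

```text
clock: 10.08
eef_pos: [579.0, 89.7, 84.7]
eef_rot: [3.14, 0.0, -1.3]
wrist_force: [0.6, 0.6, -1.1]
finger_gap: 46.8
```

Call:
arm_command(
  steps=[
    [0,[-3.3,-0.7,0],0],
    [0,[-3.3,-0.7,0],0],
    [0,[-3.3,-0.7,0],0],
    [0,[-1.0,-0.2,0],0],
    [0,[0,0,0],0],
  ],
)

```text
clock: 10.5
eef_pos: [571.9, 201.4, 84.6]
eef_rot: [3.14, 0.0, -1.297]
wrist_force: [-0.5, -0.3, -1.6]
finger_gap: 46.8
```

```bash
python3 look.py wrist w8;  python3 - <<'E'
from h import *
plan(574,200,9,-1.30,3)
E
```

```text
10.5 [571.9 201.4  84.6] [ 3.14   0.    -1.297] [0.28 0.54 1.47 0.   1.13 1.58] [-0.5 -0.3 -1.6] 46.8
n 3 D [  1.7   0.3 -75.7] dyaw -0.002
[0.01, -0.06, 2.52] 0.001
[0.01, -0.06, 2.52] 0.001
[0.01, -0.06, 2.52] 0.001
```

View pics/w8.png

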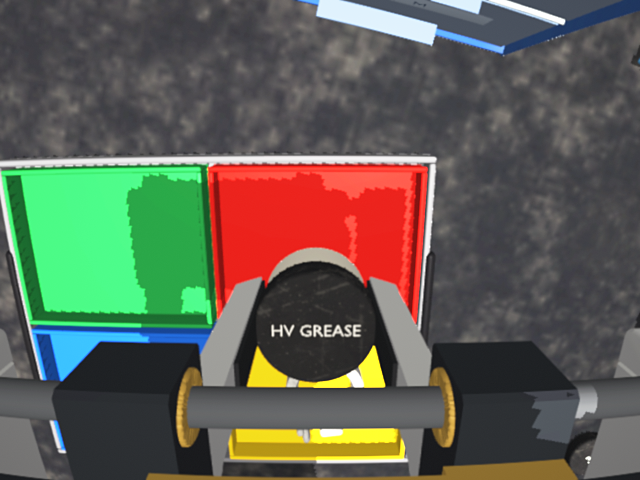

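Call:
arm_command(
  steps=[
    [0,[0,0,2.5],0],
    [0,[0,0,2.5],0],
    [0,[0,0,1.7],0],
    [0,[0,0,0.8],0],
    [0,[0,0,0],0],
  ],
)

```text
clock: 10.97
eef_pos: [573.2, 197.5, 10.1]
eef_rot: [3.141, -0.0, -1.302]
wrist_force: [-0.1, -0.7, -0.7]
finger_gap: 46.8
```

Call:
arm_command(
  steps=[
    [0.65,[0,0,0],0],
    [0.65,[0,0,0],0],
    [0.65,[0,0,0],0],
    [0.65,[0,0,-1.0],0],
    [0.65,[0,0,-3.0],0],
  ],
)

```text
clock: 11.38
eef_pos: [570.8, 198.4, 47.8]
eef_rot: [3.135, -0.0, -1.3]
wrist_force: [-0.3, 0.6, -0.2]
finger_gap: 61.0
```

Call:
arm_command(
  steps=[
    [0.65,[0,0,-4.0],0],
    [0.65,[0,0,-2.0],0],
    [0.65,[0,0,0],0],
  ],
)

```text
clock: 11.63
eef_pos: [574.9, 199.8, 116.6]
eef_rot: [-3.133, -0.0, -1.3]
wrist_force: [0.7, -0.4, 0.6]
finger_gap: 60.9
```

```bash
python3 look.py wrist w9;  python3 - <<'E'
from h import *
plan(588.5,-290,105,-1.30,14)
E
```

```text
11.6333 [574.9 199.8 116.6] [-3.133 -0.    -1.3  ] [ 0.27  0.51  1.45 -0.    1.18  1.57] [ 0.7 -0.4  0.6] 60.9
n 14 D [  14.6 -489.5   -8.6] dyaw -0.0
[3.4, 0.83, 0.06] 0.0
[3.4, 0.83, 0.06] 0.0
[3.4, 0.83, 0.06] 0.0
[3.4, 0.83, 0.06] 0.0
[3.4, 0.83, 0.06] 0.0
[3.4, 0.83, 0.06] 0.0
[3.4, 0.83, 0.06] 0.0
[3.4, 0.83, 0.06] 0.0
[3.4, 0.83, 0.06] 0.0
[3.4, 0.83, 0.06] 0.0
[3.4, 0.83, 0.06] 0.0
[3.4, 0.83, 0.06] 0.0
[3.4, 0.83, 0.06] 0.0
[3.4, 0.83, 0.06] 0.0
```

View pics/w9.png

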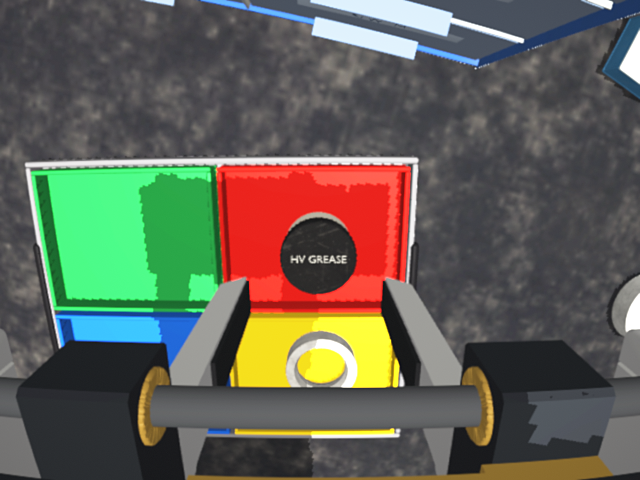

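Jar stands upright in the red dish, lid at (318,256). On to the flange.

Call:
arm_command(
  steps=[
    [0.65,[2.5,0.6,0],0],
    [0.65,[3.4,0.8,0],0],
    [0.65,[3.4,0.8,0],0],
    [0.65,[3.4,0.8,0],0],
    [0.65,[3.4,0.8,0],0],
  ],
)

```text
clock: 12.1
eef_pos: [578.4, 32.4, 109.5]
eef_rot: [3.14, 0.0, -1.3]
wrist_force: [0.7, 0.3, -0.1]
finger_gap: 61.1
```

Call:
arm_command(
  steps=[
    [0.65,[3.4,0.8,0],0],
    [0.65,[3.4,0.8,0],0],
    [0.65,[3.4,0.8,0],0],
    [0.65,[3.4,0.9,0],0],
    [0.65,[3.4,0.9,0],0],
  ],
)

```text
clock: 12.52
eef_pos: [583.4, -142.7, 109.4]
eef_rot: [3.14, 0.001, -1.3]
wrist_force: [0.1, -0.2, -0.6]
finger_gap: 61.1
```

Call:
arm_command(
  steps=[
    [0.65,[3.4,0.9,0],0],
    [0.65,[3.4,0.9,0.5],0],
    [0.65,[3.4,0.9,0.5],0],
    [0.65,[0,0,0],0],
    [0.65,[0,0,0],0],
  ],
)

```text
clock: 12.93
eef_pos: [584.4, -247.8, 98.8]
eef_rot: [3.14, 0.002, -1.303]
wrist_force: [0.1, 0.1, -0.2]
finger_gap: 61.0
```

```bash
python3 look.py wrist w10
```

```text
12.9333 [ 584.4 -247.8   98.8] [ 3.140e+00  2.000e-03 -1.303e+00] [-0.46  0.59  1.37  0.    1.19  0.84] [ 0.1  0.1 -0.2] 61.0
```

View pics/w10.png

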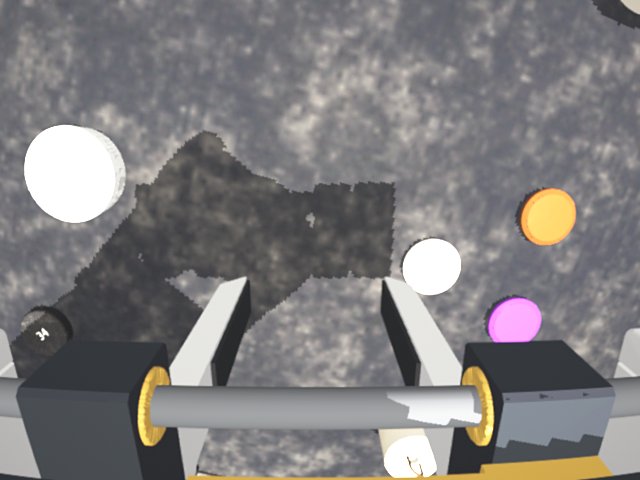

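```bash
python3 - <<'E'
from h import *
c=ray('wrist',[(432,266)],8)[0];print(manip.read_state()['eef_pos'],c);plan(c[0],c[1],50,-1.30,4)
E
```

```text
[ 584.82765104 -246.56317928   99.26322484] [ 588.12588903 -329.84430852    8.        ]
n 4 D [  3.3 -83.3 -49.3] dyaw 0.001
[2.03, 0.48, 1.23] -0.0
[2.03, 0.48, 1.23] -0.0
[2.03, 0.48, 1.23] -0.0
[2.03, 0.48, 1.23] -0.0
```

Call:
arm_command(
  steps=[
    [0.65,[2.0,0.5,0.5],0],
    [0.65,[2.1,0.5,1.0],0],
    [0.65,[2.1,0.5,1.5],0],
    [0.65,[2.0,0.5,1.5],0],
    [0.65,[0,0,0],0],
  ],
)

```text
clock: 13.4
eef_pos: [586.8, -331.8, 52.0]
eef_rot: [3.139, 0.003, -1.301]
wrist_force: [-0.6, 0.1, -0.5]
finger_gap: 60.9
```

Call:
arm_command(
  steps=[
    [0.65,[0,0,0],0],
  ],
)

```text
clock: 13.48
eef_pos: [587.9, -329.9, 54.4]
eef_rot: [3.14, 0.002, -1.3]
wrist_force: [0.4, 0.4, 0.0]
finger_gap: 61.2
```

```bash
python3 look.py wrist w11
```

```text
13.4833 [ 587.9 -329.9   54.4] [ 3.14e+00  2.00e-03 -1.30e+00] [-0.57  0.72  1.26  0.    1.16  0.73] [0.4 0.4 0. ] 61.2
```

View pics/w11.png

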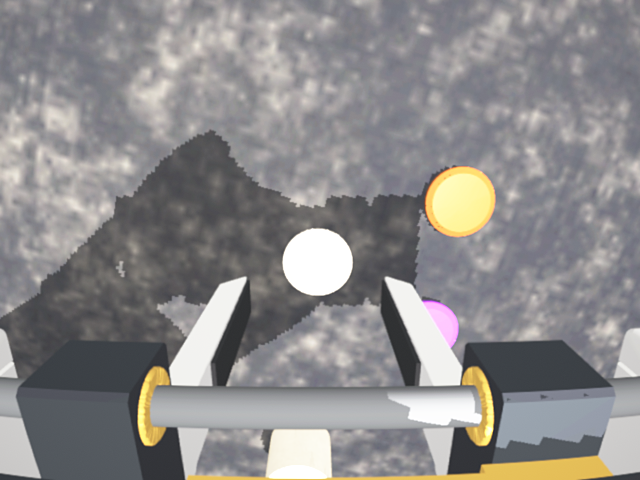

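```bash
python3 - <<'E'
from h import *
c=ray('wrist',[(318,262)],8)[0];print(manip.read_state()['eef_pos'],c);plan(c[0],c[1],2,-1.30,3)
E
```

```text
[ 588.40731031 -329.53249248   55.45987127] [ 587.78397638 -331.33742857    8.        ]
n 3 D [ -0.6  -1.8 -53.5] dyaw -0.001
[0.05, 0.04, 1.78] 0.0
[0.05, 0.04, 1.78] 0.0
[0.05, 0.04, 1.78] 0.0
```

Call:
arm_command(
  steps=[
    [0.65,[0.1,0.1,2.0],0],
    [0.65,[0,0,2.0],0],
    [0.65,[0,0,1.0],0],
    [0.65,[0,0,0.2],0],
    [0.65,[0,0,0],0],
  ],
)

```text
clock: 13.95
eef_pos: [587.8, -331.3, 3.8]
eef_rot: [3.141, 0.0, -1.299]
wrist_force: [0.1, 0.4, 0.9]
finger_gap: 61.3
```

Call:
arm_command(
  steps=[
    [0,[0,0,0],0],
    [0,[0,0,0],0],
    [0,[0,0,0],0],
    [0,[0,0,0],0],
    [0,[0,0,0],0],
  ],
)

```text
clock: 14.37
eef_pos: [587.8, -332.3, 4.2]
eef_rot: [-3.141, -0.001, -1.3]
wrist_force: [-0.8, 2.2, 4.3]
finger_gap: 37.0
```

Call:
arm_command(
  steps=[
    [0,[0,0,-1.0],0],
    [0,[0,0,-2.5],0],
    [0,[0,0,-3.0],0],
    [0,[0,0,-2.0],0],
    [0,[0,0,0],0],
  ],
)

```text
clock: 14.78
eef_pos: [589.1, -333.3, 94.2]
eef_rot: [-3.137, -0.006, -1.3]
wrist_force: [0.7, -0.7, -0.4]
finger_gap: 36.7
```

```bash
python3 look.py wrist w12;python3 - <<'E'
from h import *
plan(435,298,85,-1.30,18)
E
```

```text
14.7833 [ 589.1 -333.3   94.2] [-3.137 -0.006 -1.3  ] [-0.57  0.68  1.23 -0.    1.22  0.73] [ 0.7 -0.7 -0.4] 36.7
n 18 D [-153.3  630.7   -6.2] dyaw 0.0
[-3.6, -0.12, 0.03] -0.0
[-3.6, -0.12, 0.03] -0.0
[-3.6, -0.12, 0.03] -0.0
[-3.6, -0.12, 0.03] -0.0
[-3.6, -0.12, 0.03] -0.0
[-3.6, -0.12, 0.03] -0.0
[-3.6, -0.12, 0.03] -0.0
[-3.6, -0.12, 0.03] -0.0
[-3.6, -0.12, 0.03] -0.0
[-3.6, -0.12, 0.03] -0.0
[-3.6, -0.12, 0.03] -0.0
[-3.6, -0.12, 0.03] -0.0
[-3.6, -0.12, 0.03] -0.0
[-3.6, -0.12, 0.03] -0.0
[-3.6, -0.12, 0.03] -0.0
[-3.6, -0.12, 0.03] -0.0
[-3.6, -0.12, 0.03] -0.0
[-3.6, -0.12, 0.03] -0.0
```

View pics/w12.png

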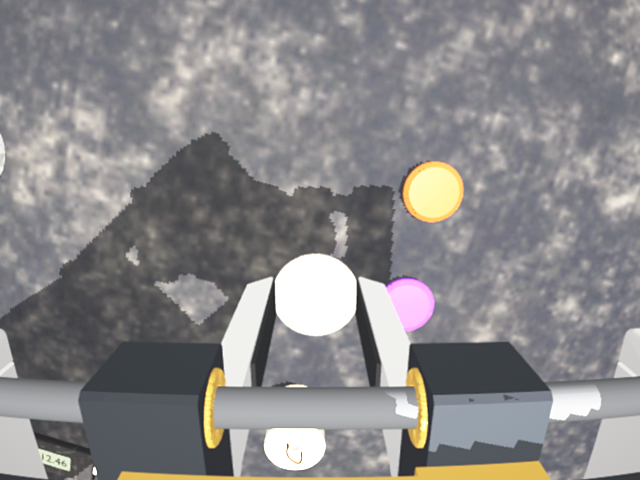

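Flange is held flat between the pads (315,295). Carrying it to the blue dish.

Call:
arm_command(
  steps=[
    [0,[-2.0,-0.1,0],0],
    [0,[-3.6,-0.1,0],0],
    [0,[-3.6,-0.1,0],0],
    [0,[-3.6,-0.1,0],0],
    [0,[-3.6,-0.1,0],0],
  ],
)

```text
clock: 15.25
eef_pos: [546.9, -171.1, 87.0]
eef_rot: [3.14, 0.001, -1.3]
wrist_force: [1.5, -0.4, -1.1]
finger_gap: 37.2
```

Call:
arm_command(
  steps=[
    [0,[-3.6,-0.1,0],0],
    [0,[-3.6,-0.1,0],0],
    [0,[-3.6,-0.1,0],0],
    [0,[-3.6,-0.1,0],0],
    [0,[-3.6,-0.1,0],0],
  ],
)

```text
clock: 15.67
eef_pos: [503.6, 3.5, 87.3]
eef_rot: [3.14, 0.001, -1.3]
wrist_force: [0.9, -0.1, -0.6]
finger_gap: 36.8
```

Call:
arm_command(
  steps=[
    [0,[-3.6,-0.1,0],0],
    [0,[-3.6,-0.1,0],0],
    [0,[-3.6,-0.1,0],0],
    [0,[-3.6,-0.1,0],0],
    [0,[-3.6,-0.1,0],0],
  ],
)

```text
clock: 16.08
eef_pos: [460.3, 178.2, 87.4]
eef_rot: [3.14, -0.0, -1.3]
wrist_force: [0.0, 0.4, -0.5]
finger_gap: 36.6
```

Call:
arm_command(
  steps=[
    [0,[-3.6,-0.2,0],0],
    [0,[-3.6,-0.2,0],0],
    [0,[-2.0,-0.1,0],0],
    [0,[0,0,0],0],
    [0,[0,0,0],0],
  ],
)

```text
clock: 16.5
eef_pos: [441.0, 267.1, 87.3]
eef_rot: [3.14, -0.001, -1.298]
wrist_force: [-0.1, 0.0, -1.4]
finger_gap: 36.8
```

```bash
python3 look.py wrist w13;python3 - <<'E'
from h import *
plan(435,298,8,-1.30,3)
E
```

```text
16.5 [441.  267.1  87.3] [ 3.140e+00 -1.000e-03 -1.298e+00] [ 0.47  0.36  1.74 -0.    1.05  1.77] [-0.1  0.  -1.4] 36.8
n 3 D [ -6.4  31.7 -79.5] dyaw -0.001
[-1.08, -0.08, 2.65] 0.0
[-1.08, -0.08, 2.65] 0.0
[-1.08, -0.08, 2.65] 0.0
```

View pics/w13.png

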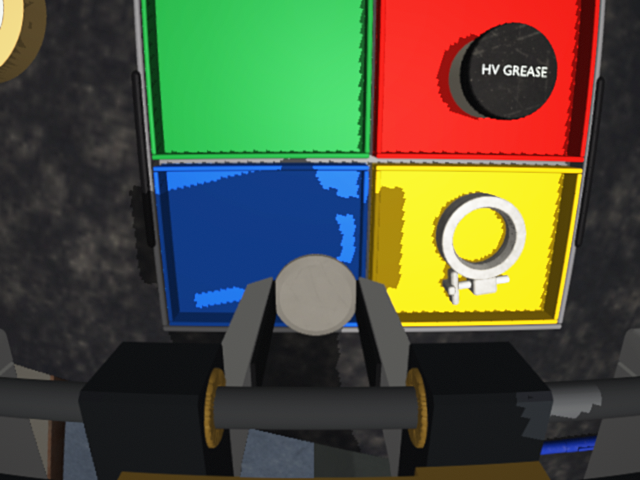

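Call:
arm_command(
  steps=[
    [0,[-2.2,-0.1,0],0],
    [0,[-1.1,-0.1,1.5],0],
    [0,[0,0,2.5],0],
    [0,[0,0,1.5],0],
    [0,[0,0,0],0],
  ],
)

```text
clock: 16.97
eef_pos: [433.8, 297.0, 30.2]
eef_rot: [3.136, -0.002, -1.301]
wrist_force: [-0.9, 0.5, -1.2]
finger_gap: 36.8
```

```bash
python3 look.py wrist w14;python3 - <<'E'
from h import *
plan(435,298,8,-1.30,3)
E
```

```text
16.9667 [433.8 297.   30.2] [ 3.136e+00 -2.000e-03 -1.301e+00] [ 0.53  0.47  1.74 -0.    0.94  1.83] [-0.9  0.5 -1.2] 36.8
n 3 D [  0.4   0.4 -24.1] dyaw 0.001
[-0.01, -0.02, 0.8] -0.0
[-0.01, -0.02, 0.8] -0.0
[-0.01, -0.02, 0.8] -0.0
```

View pics/w14.png

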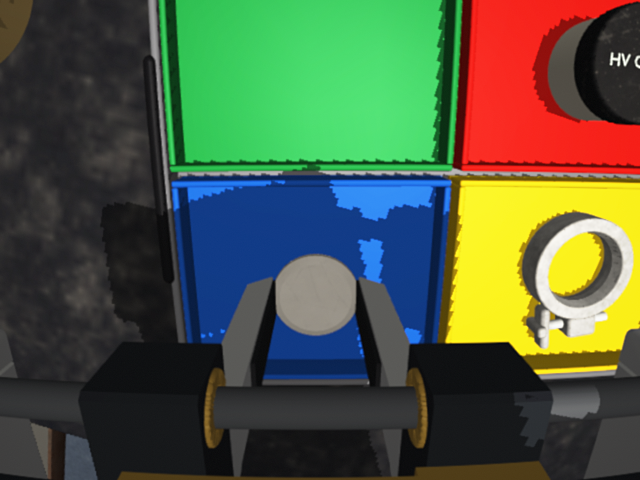

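Call:
arm_command(
  steps=[
    [0,[0,0,1.5],0],
    [0,[0,0,0.9],0],
    [0,[0,0,0],0],
    [0.6,[0,0,0],0],
    [0.6,[0,0,0],0],
  ],
)

```text
clock: 17.43
eef_pos: [435.5, 299.0, 10.2]
eef_rot: [-3.141, 0.0, -1.3]
wrist_force: [-0.1, -0.3, 0.1]
finger_gap: 46.8
```

Call:
arm_command(
  steps=[
    [0.6,[0,0,0],0],
    [0.6,[0,0,0],0],
    [0.6,[0,0,-1.0],0],
    [0.6,[0,0,-3.0],0],
    [0.6,[0,0,-3.0],0],
  ],
)

```text
clock: 17.85
eef_pos: [434.5, 298.8, 80.4]
eef_rot: [3.14, -0.001, -1.3]
wrist_force: [0.4, 0.2, 1.0]
finger_gap: 56.5
```

Call:
arm_command(
  steps=[
    [0.65,[0,0,-2.0],0],
    [0.65,[0,0,0],0],
  ],
)

```text
clock: 18.02
eef_pos: [436.8, 300.2, 104.6]
eef_rot: [-3.135, 0.002, -1.3]
wrist_force: [-0.3, -0.1, 1.1]
finger_gap: 60.5
```

```bash
python3 look.py wrist w15;python3 - <<'E'
from h import *
plan(458,-310,130,-1.30,17)
E
```

```text
18.0167 [436.8 300.2 104.6] [-3.135e+00  2.000e-03 -1.300e+00] [ 0.53  0.36  1.69 -0.    1.08  1.83] [-0.3 -0.1  1.1] 60.5
n 17 D [  22.  -609.7   27.8] dyaw -0.0
[3.49, 0.84, -0.16] 0.0
[3.49, 0.84, -0.16] 0.0
[3.49, 0.83, -0.16] 0.0
[3.49, 0.83, -0.16] 0.0
[3.49, 0.83, -0.16] 0.0
[3.49, 0.83, -0.16] 0.0
[3.49, 0.83, -0.16] 0.0
[3.49, 0.83, -0.16] 0.0
[3.49, 0.83, -0.16] 0.0
[3.49, 0.83, -0.16] 0.0
[3.49, 0.83, -0.16] 0.0
[3.49, 0.83, -0.16] 0.0
[3.49, 0.83, -0.16] 0.0
[3.49, 0.83, -0.16] 0.0
[3.49, 0.83, -0.16] 0.0
[3.49, 0.83, -0.16] 0.0
[3.49, 0.83, -0.16] 0.0
```

View pics/w15.png

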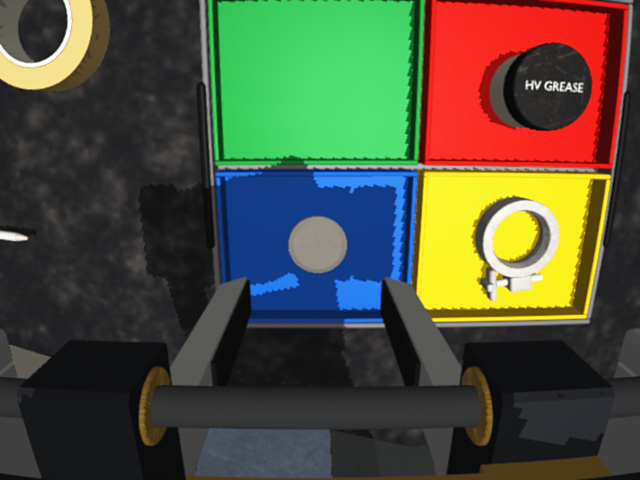

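Flange lies flat in the blue dish, centre (318,243). Plug last.

Call:
arm_command(
  steps=[
    [0.7,[2.0,0.5,-0.5],0],
    [0.7,[3.5,0.8,-0.5],0],
    [0.7,[3.5,0.8,-0.5],0],
    [0.7,[3.5,0.8,-0.5],0],
    [0.7,[3.5,0.8,-0.5],0],
  ],
)

```text
clock: 18.48
eef_pos: [441.4, 133.5, 124.1]
eef_rot: [3.14, 0.0, -1.299]
wrist_force: [0.8, 0.8, 0.0]
finger_gap: 65.5
```

Call:
arm_command(
  steps=[
    [0.7,[3.5,0.8,0],0],
    [0.7,[3.5,0.8,0],0],
    [0.7,[3.5,0.8,0],0],
    [0.7,[3.5,0.8,0],0],
    [0.7,[3.5,0.8,0],0],
  ],
)

```text
clock: 18.9
eef_pos: [449.8, -45.9, 124.0]
eef_rot: [3.141, 0.0, -1.3]
wrist_force: [0.9, 0.5, 1.0]
finger_gap: 65.7
```

Call:
arm_command(
  steps=[
    [0.7,[3.5,0.8,0],0],
    [0.7,[3.5,0.8,0],0],
    [0.7,[3.5,0.8,0],0],
    [0.7,[3.5,0.9,0],0],
    [0.7,[3.5,0.9,0],0],
  ],
)

```text
clock: 19.32
eef_pos: [456.1, -225.8, 123.8]
eef_rot: [3.141, 0.001, -1.3]
wrist_force: [0.5, 0.3, 1.1]
finger_gap: 65.5
```

Call:
arm_command(
  steps=[
    [0.7,[3.5,0.9,0],0],
    [0.7,[0,0,0],0],
    [0.7,[0,0,0],0],
  ],
)

```text
clock: 19.57
eef_pos: [456.8, -261.2, 123.5]
eef_rot: [3.14, 0.001, -1.303]
wrist_force: [0.4, -0.2, -0.3]
finger_gap: 66.0
```

```bash
python3 look.py wrist w16
```

```text
19.5667 [ 456.8 -261.2  123.5] [ 3.140e+00  1.000e-03 -1.303e+00] [-0.59  0.33  1.68  0.    1.13  0.71] [ 0.4 -0.2 -0.3] 66.0
```

View pics/w16.png

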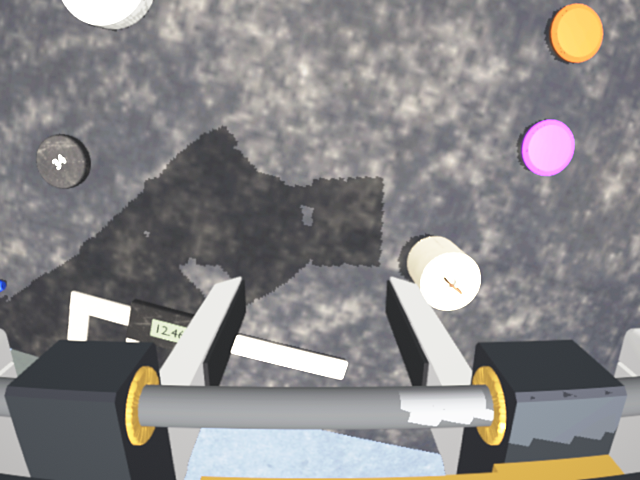

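```bash
python3 - <<'E'
from h import *
c=ray('wrist',[(450,280)],45)[0];print(manip.read_state()['eef_pos'],c);plan(c[0],c[1],90,-1.30,4)
E
```

```text
[ 456.96808795 -260.004004    123.59114122] [ 457.44260486 -353.76405737   45.        ]
n 4 D [  0.5 -93.8 -33.6] dyaw 0.001
[2.26, 0.61, 0.84] -0.0
[2.26, 0.61, 0.84] -0.0
[2.26, 0.61, 0.84] -0.0
[2.26, 0.62, 0.84] -0.0
```

Call:
arm_command(
  steps=[
    [0.75,[2.3,0.6,0.5],0],
    [0.75,[2.3,0.6,0.8],0],
    [0.75,[2.3,0.6,1.0],0],
    [0.75,[2.2,0.6,1.0],0],
    [0.75,[0,0,0],0],
  ],
)

```text
clock: 20.03
eef_pos: [458.1, -355.3, 89.3]
eef_rot: [3.14, 0.002, -1.3]
wrist_force: [0.2, 0.0, -0.5]
finger_gap: 70.2
```

Call:
arm_command(
  steps=[
    [0.75,[0,0,0],0],
  ],
)

```text
clock: 20.12
eef_pos: [458.6, -353.4, 90.6]
eef_rot: [3.141, 0.002, -1.3]
wrist_force: [0.5, 0.1, -0.2]
finger_gap: 70.6
```

```bash
python3 look.py wrist w17
```

```text
20.1167 [ 458.6 -353.4   90.6] [ 3.141e+00  2.000e-03 -1.300e+00] [-0.72  0.48  1.55  0.    1.11  0.58] [ 0.5  0.1 -0.2] 70.6
```

View pics/w17.png

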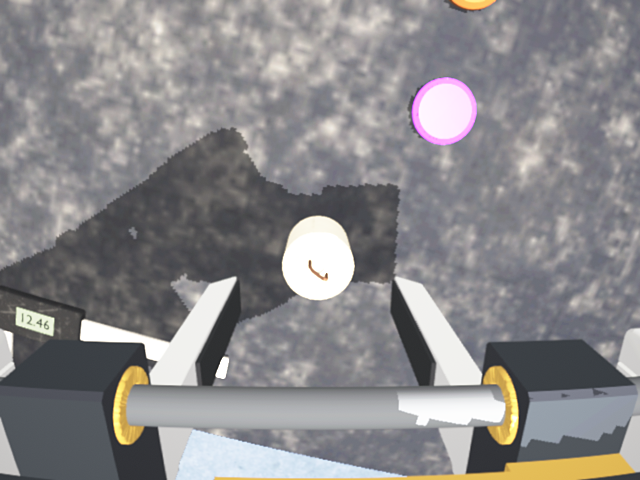

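Call:
arm_command(
  steps=[
    [0.75,[0,0,2.0],0],
    [0.75,[0,0,2.5],0],
    [0.75,[0,0,2.5],0],
    [0.75,[0,0,1.1],0],
    [0.75,[0,0,0],0],
  ],
)

```text
clock: 20.58
eef_pos: [458.2, -352.5, 8.7]
eef_rot: [3.14, 0.003, -1.299]
wrist_force: [-0.5, -0.3, -0.3]
finger_gap: 70.6
```

Call:
arm_command(
  steps=[
    [0,[0,0,0],0],
    [0,[0,0,0],0],
    [0,[0,0,0],0],
    [0,[0,0,0],0],
    [0,[0,0,0],0],
  ],
)

```text
clock: 21.0
eef_pos: [459.0, -354.6, 11.2]
eef_rot: [-3.141, -0.001, -1.3]
wrist_force: [-0.1, -1.3, 0.4]
finger_gap: 40.7
```

Call:
arm_command(
  steps=[
    [0,[0,0,0],0],
    [0,[0,0,-1.0],0],
    [0,[0,0,-2.5],0],
    [0,[0,0,-3.0],0],
    [0,[0,0,-3.0],0],
  ],
)

```text
clock: 21.42
eef_pos: [458.3, -354.1, 106.8]
eef_rot: [3.141, 0.001, -1.3]
wrist_force: [0.3, 0.1, -0.0]
finger_gap: 39.9
```

```bash
python3 look.py wrist w18;python3 - <<'E'
from h import *
plan(538,327,105,-1.30,19)
E
```

```text
21.4167 [ 458.3 -354.1  106.8] [ 3.141e+00  1.000e-03 -1.300e+00] [-0.72  0.46  1.54 -0.    1.14  0.58] [ 0.3  0.1 -0. ] 39.9
n 19 D [ 77.6 682.8  -8.4] dyaw 0.0
[-3.35, -1.35, 0.04] -0.0
[-3.35, -1.35, 0.04] -0.0
[-3.35, -1.35, 0.04] -0.0
[-3.35, -1.35, 0.04] -0.0
[-3.35, -1.35, 0.04] -0.0
[-3.35, -1.35, 0.04] -0.0
[-3.35, -1.35, 0.04] -0.0
[-3.35, -1.35, 0.04] -0.0
[-3.35, -1.35, 0.04] -0.0
[-3.35, -1.35, 0.04] -0.0
[-3.35, -1.35, 0.04] -0.0
[-3.35, -1.35, 0.04] -0.0
[-3.35, -1.35, 0.04] -0.0
[-3.35, -1.35, 0.04] -0.0
[-3.35, -1.35, 0.04] -0.0
[-3.35, -1.35, 0.04] -0.0
[-3.35, -1.35, 0.04] -0.0
[-3.35, -1.35, 0.04] -0.0
[-3.35, -1.35, 0.04] -0.0
```

View pics/w18.png

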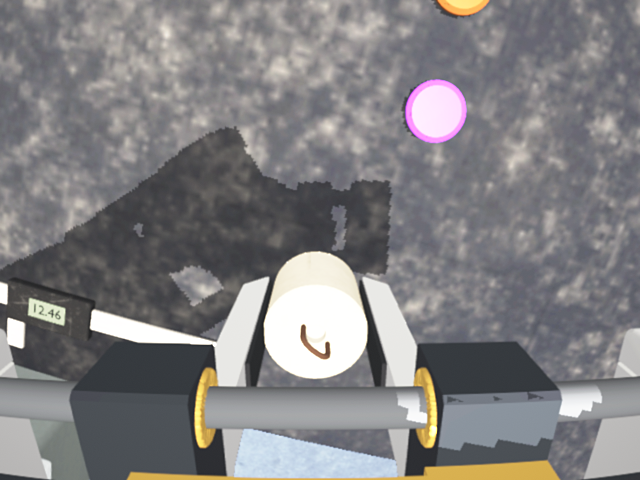

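Call:
arm_command(
  steps=[
    [0,[-2.0,-0.8,0],0],
    [0,[-3.3,-1.3,0],0],
    [0,[-3.3,-1.3,0],0],
    [0,[-3.3,-1.3,0],0],
    [0,[-3.3,-1.3,0],0],
  ],
)

```text
clock: 21.88
eef_pos: [475.6, -190.4, 105.9]
eef_rot: [-3.141, -0.0, -1.3]
wrist_force: [0.1, 0.4, -1.0]
finger_gap: 40.2
```

Call:
arm_command(
  steps=[
    [0,[-3.4,-1.4,0],0],
    [0,[-3.4,-1.4,0],0],
    [0,[-3.4,-1.4,0],0],
    [0,[-3.4,-1.4,0],0],
    [0,[-3.4,-1.4,0],0],
  ],
)

```text
clock: 22.3
eef_pos: [497.7, -7.6, 106.0]
eef_rot: [-3.141, -0.0, -1.3]
wrist_force: [0.7, -1.7, -0.9]
finger_gap: 40.1
```

Call:
arm_command(
  steps=[
    [0,[-3.4,-1.4,0],0],
    [0,[-3.4,-1.4,0],0],
    [0,[-3.4,-1.4,0],0],
    [0,[-3.4,-1.4,0],0],
    [0,[-3.4,-1.4,0],0],
  ],
)

```text
clock: 22.72
eef_pos: [519.7, 175.1, 106.0]
eef_rot: [-3.141, -0.0, -1.3]
wrist_force: [0.4, -0.9, -1.1]
finger_gap: 40.0
```

Call:
arm_command(
  steps=[
    [0,[-3.4,-1.4,0],0],
    [0,[-3.3,-1.3,0],0],
    [0,[-3.3,-1.3,0],0],
    [0,[-2.0,-0.8,0],0],
    [0,[0,0,0],0],
  ],
)

```text
clock: 23.13
eef_pos: [533.5, 305.4, 105.5]
eef_rot: [-3.141, 0.001, -1.297]
wrist_force: [-0.2, -0.3, -1.4]
finger_gap: 40.4
```

```bash
python3 look.py wrist w19;python3 - <<'E'
from h import *
plan(538.5,326.5,14,-1.30,4)
E
```

```text
23.1333 [533.5 305.4 105.5] [-3.141e+00  1.000e-03 -1.297e+00] [0.46 0.53 1.43 0.   1.18 1.76] [-0.2 -0.3 -1.4] 40.4
n 4 D [  5.   23.2 -91.4] dyaw -0.003
[-0.52, -0.28, 2.28] 0.001
[-0.52, -0.28, 2.28] 0.001
[-0.52, -0.28, 2.28] 0.001
[-0.52, -0.28, 2.28] 0.001
```

View pics/w19.png

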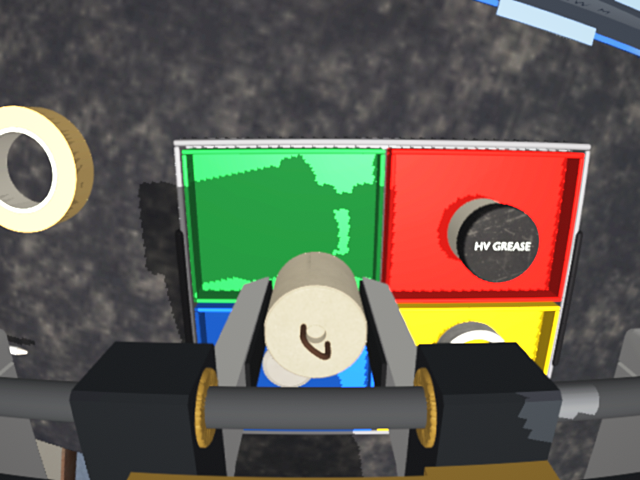

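Call:
arm_command(
  steps=[
    [0,[-1.5,-0.8,0],0],
    [0,[-0.6,-0.3,1.5],0],
    [0,[0,0,2.5],0],
    [0,[0,0,2.0],0],
    [0,[0,0,0],0],
  ],
)

```text
clock: 23.6
eef_pos: [537.2, 322.9, 41.6]
eef_rot: [3.135, -0.001, -1.301]
wrist_force: [-0.3, -0.0, -1.0]
finger_gap: 40.2
```

```bash
python3 look.py wrist w20;python3 - <<'E'
from h import *
plan(538.5,326.5,14,-1.30,4)
E
```

```text
23.6 [537.2 322.9  41.6] [ 3.135e+00 -1.000e-03 -1.301e+00] [ 0.48  0.64  1.43 -0.    1.08  1.78] [-0.3 -0.  -1. ] 40.2
n 4 D [  0.4   3.1 -30.1] dyaw 0.001
[-0.07, -0.03, 0.75] -0.0
[-0.07, -0.03, 0.75] -0.0
[-0.07, -0.03, 0.75] -0.0
[-0.07, -0.03, 0.75] -0.0
```

View pics/w20.png

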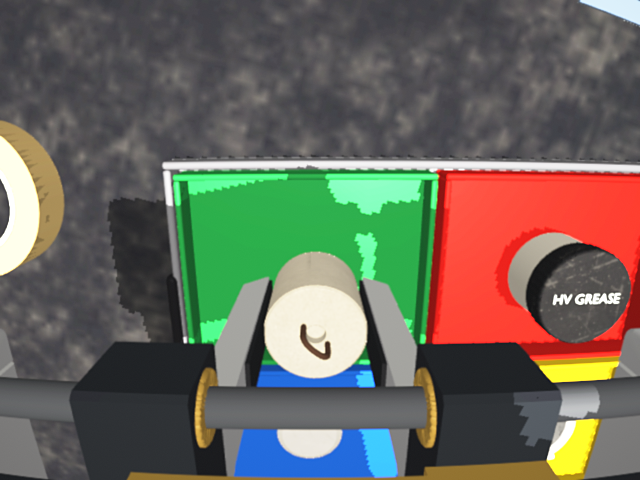

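Centred over the green dish. Lowering and releasing.

Call:
arm_command(
  steps=[
    [0,[-0.2,-0.1,1.3],0],
    [0,[0,0,1.0],0],
    [0,[0,0,0.6],0],
    [0,[0,0,0],0],
    [0,[0,0,0],0],
  ],
)

```text
clock: 24.07
eef_pos: [539.7, 327.0, 16.7]
eef_rot: [-3.141, 0.0, -1.3]
wrist_force: [1.0, -0.7, -0.4]
finger_gap: 39.9
```

Call:
arm_command(
  steps=[
    [0.65,[0,0,0],0],
    [0.65,[0,0,0],0],
    [0.65,[0,0,0],0],
    [0.65,[0,0,0],0],
    [0.65,[0,0,-1.0],0],
  ],
)

```text
clock: 24.48
eef_pos: [538.5, 326.5, 25.0]
eef_rot: [3.139, -0.001, -1.3]
wrist_force: [-0.3, 0.7, -0.1]
finger_gap: 61.1
```

Call:
arm_command(
  steps=[
    [0.65,[0,0,-2.5],0],
    [0.65,[0,0,-3.5],0],
    [0.65,[0,0,-3.5],0],
    [0.65,[0,0,-3.0],0],
    [0.65,[0,0,0],0],
  ],
)

```text
clock: 24.9
eef_pos: [541.4, 328.2, 159.3]
eef_rot: [-3.132, 0.002, -1.3]
wrist_force: [0.5, 0.6, 1.1]
finger_gap: 61.2
```

Call:
arm_command(
  steps=[
    [0.65,[3.0,0,-2],0],
    [0.65,[3.5,0,0],0],
    [0.65,[3.5,0,0],0],
    [0.65,[3.5,0,0],0],
    [0.65,[3.5,0,0],0],
  ],
)

```text
clock: 25.32
eef_pos: [585.0, 161.7, 171.9]
eef_rot: [-3.141, -0.0, -1.3]
wrist_force: [0.5, 0.4, -0.4]
finger_gap: 61.0
```

Call:
arm_command(
  steps=[
    [0.65,[3.5,0,0],0],
    [0.65,[3.0,0,0],0],
    [0.65,[0,0,0],0],
    [0.65,[0,0,0],0],
    [0.65,[0,0,0],0],
  ],
)

```text
clock: 25.73
eef_pos: [602.0, 101.1, 171.6]
eef_rot: [3.142, 0.0, -1.3]
wrist_force: [0.4, 0.5, -0.3]
finger_gap: 61.0
```

```bash
python3 look.py top t2; python3 look.py scene s2; python3 - <<'E'
from h import *
a=np.load('t2.npz')['p'][:,:,::-1];b=np.load('s2.npz')['p'][:,:,::-1]
cv2.imwrite('pics/end.png',np.vstack([cv2.resize(a[180:310,130:480],(800,297)),cv2.resize(b[160:310,100:400],(600,300))[:, :].copy() if 0 else cv2.resize(b[150:300,100:500],(800,300))]))
E
```

```text
25.7333 [602.  101.1 171.6] [ 3.142  0.    -1.3  ] [0.11 0.46 1.38 0.   1.3  1.41] [ 0.4  0.5 -0.3] 61.0
25.7833 [602.  101.6 171.6] [-3.142  0.    -1.299] [0.11 0.46 1.38 0.   1.3  1.41] [-0.5 -1.2  0.3] 61.0
```

View pics/end.png

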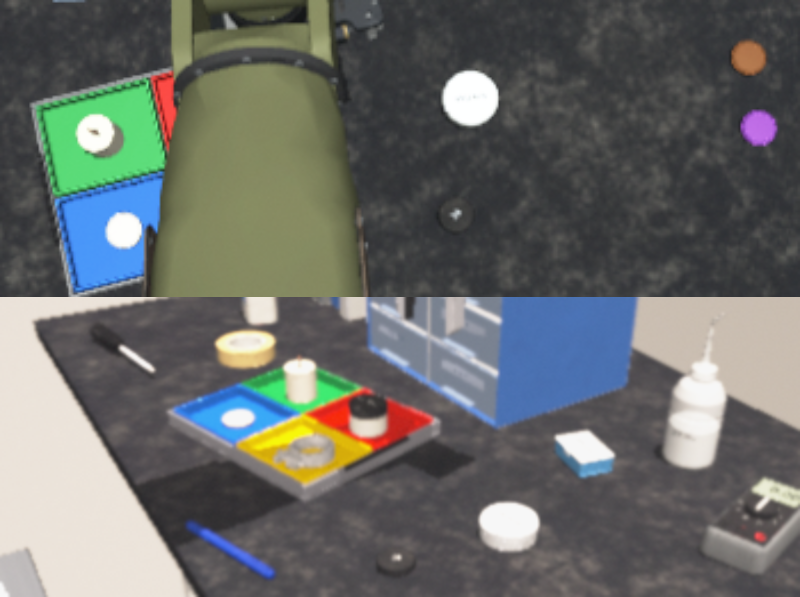

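All four parts are flat in their dishes. In the top image the tin (336,223) and the cap (329,274) are at their starting pixels. Handing in.

```bash
python3 - <<'E'
from h import *
print(manip.sign_off(), manip.read_state()['clock'])
E
```

```text
the job is handed in; nothing more can be done
the job is handed in; nothing more can be done
```

The kit is packed and the job is handed in, at about 26 s of the 99 s allowed. The sign-off gives no verdict, so the result rests on my own checks. The clamp is in the yellow dish, the jar in the red, the flange in the blue and the plug in the green.

- **Final pictures:** the last scene view shows all four parts the same way up as found and inside their dishes. In the last top view the arm hid the yellow dish and most of the red one, so for those I relied on the scene view and the close wrist pictures taken after each release.
- **Tin and lens cap:** both were within about a pixel of their starting positions in the top view, roughly 2 to 3 mm.
- **Forces:** wrist force readings at the end of each move stayed under about 8 N.
- **Disagreements:** position estimates from the top and wrist cameras differed by 2 to 5 mm, most for the jar's y position, partly because some pictures were taken before the arm had settled. That was well within the grasp and dish margins.

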